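# Pack the jewellery case

## Task

Pack the open jewellery case: tip all the beads out of the cup into its narrow compartment and stand the empty cup upright on the table again, and lay every earring plate flat in the wide compartment. The plates are too thin to take up where they lie, so slide each one out over the open front edge of the low shelf until its end overhangs, then pinch that end. Keep the case upright and do not disturb the scent bottle, the watch or the brush.

Things in the scene. Friction and masses are not known exactly. Their poses are not given: they have to be found in the camera images.
- plate0: One of 2 or 3 identical steel earring plates (absent ones read None), 120 x 50 x 3 mm, 40 to 65 g, dark dots on top, lying flat about 90 mm apart on the shelf. Origin: centre of its underside; z up, x along its length, the -x end towards the shelf's open edge (within 0.12 rad of the shelf's x at first). Fingers grip it better than the shelf does: it slides under a fingertip pressed on it.
- plate1: One of 2 or 3 identical steel earring plates (absent ones read None), 120 x 50 x 3 mm, 40 to 65 g, dark dots on top, lying flat about 90 mm apart on the shelf. Origin: centre of its underside; z up, x along its length, the -x end towards the shelf's open edge (within 0.12 rad of the shelf's x at first). Fingers grip it better than the shelf does: it slides under a fingertip pressed on it.
- plate2: One of 2 or 3 identical steel earring plates (absent ones read None), 120 x 50 x 3 mm, 40 to 65 g, dark dots on top, lying flat about 90 mm apart on the shelf. Origin: centre of its underside; z up, x along its length, the -x end towards the shelf's open edge (within 0.12 rad of the shelf's x at first). Fingers grip it better than the shelf does: it slides under a fingertip pressed on it.
- shelf: Low off-white shelf, fixed, left or right of the robot: board 200 (x) x 280 (y) x 8 mm, top 50 mm above the table, thin legs set in (18 mm behind the front edge, 12 mm from the ends). Its front edge (-x, facing the robot) is open and flush, free air before it; 12 mm lip at the back. Origin: on the table under the board's centre; x points from front edge to back.
- shelf_edge (a point): Middle of the shelf's open front edge, at the height of its top surface; axes as the shelf's.
- case: Open pink case, loose, 0.9 kg, on the other side: 190 (x) x 270 (y) x 45 mm high, walls and floor 5 mm, clasp at the -x front. A full-height 5 mm divider, 20 mm to -y of the middle, leaves a wide compartment on the +y side (180 x 147 mm inside) for plates and a narrow one on the -y side (180 x 107 mm) for beads. Origin: centre of its underside.
- case_plates (a point): Centre of the inner floor of the wide compartment (5 mm above the case's underside); axes as the case's.
- case_beads (a point): Centre of the inner floor of the narrow compartment (5 mm above the case's underside); axes as the case's.
- cup: White ceramic cup without handle, 75 mm tall, outer diameter 56 mm at the foot widening evenly to 69 mm at the rim (63 mm at 42 mm up), wall 3 mm, floor 5 mm, 0.1 to 0.16 kg, standing between shelf and case with the beads in it. Origin: centre of its underside, z towards its mouth.
- bead0_center (a point): Centre of one of 3 to 5 identical round terracotta beads, 18 mm diameter, 11 g, at first in the cup (an absent one reads None).
- bead1_center (a point): Centre of one of 3 to 5 identical round terracotta beads, 18 mm diameter, 11 g, at first in the cup (an absent one reads None).
- bead2_center (a point): Centre of one of 3 to 5 identical round terracotta beads, 18 mm diameter, 11 g, at first in the cup (an absent one reads None).
- bead3_center (a point): Centre of one of 3 to 5 identical round terracotta beads, 18 mm diameter, 11 g, at first in the cup (an absent one reads None).
- bead4_center (a point): Centre of one of 3 to 5 identical round terracotta beads, 18 mm diameter, 11 g, at first in the cup (an absent one reads None).
- scent: Bystander: amber scent bottle, 44 mm diameter, 110 mm tall, standing on the table beyond the cup. Origin: centre of its underside.
- watch: Bystander: brass wristwatch lying on the table near the robot on the left (+y), about 36 x 142 x 11 mm, long along its y. Origin: centre of its underside.
- brush: Bystander: wooden brush about 150 mm long lying on the table near the robot on the right (-y). Origin: centre of its underside; long along its x.
Not all that is in view belongs to the job. Leave any orange or red look-alike of the plate1 alone. Of the things shaped like the cup, the white one is meant.

How it is judged:
By the outcome, as a careful person would: the job done as asked, in the order asked, and still so for the second after the job is handed in, with the robot touching nothing.
Of plate0, plate1, plate2 only 2 to 3 are there at a start; the rules pass over those that are not, and their reading is None.
Of bead0, bead1, bead2, bead3, bead4 only 3 to 5 are there at a start; the rules pass over those that are not, and their reading is None.
At some moment in a run one of cup, case may be knocked a few centimetres aside while the robot is not near it.
It also fails if it takes over 210 s, if anything falls off the work surface, if the arm or the gripper's body presses on something with over 40 N, if the wrist force passes 120 N, or if a joint passes its speed limit or range.

## Robot

A 6-joint arm with a two-finger parallel gripper is mounted at the origin on the work surface. World frame = base frame: x ahead of the robot, y to its left, z up, the work surface at z = 0. Lengths are in m, angles in rad, forces in N, time in s.
With the tool pointing down it reaches from about 0.275 to 1 m from the base axis. Payload 8.4 kg.
Tool frame: the origin (TCP) lies on the centre line of the jaws, within the pads' length; the fingertips stand 17 mm ahead of it and the grasp point (between the pads) lies 2 mm behind it (bot.tcp_to_tips is the y of the fingertips in the tool frame, in m); y points along the fingers, z is the direction in which the jaws open and shut, and the axes are right-handed (so a half turn about y gives the same grasp; the last joint's range is limited). The gripper opens to 85 mm and grips with 20 to 120 N. Pads are 22 mm wide; open, the fingers measure 114 mm over their backs; the gripper's body (76 mm by 85 mm) begins 54 mm behind the grasp point. The pads swing forward as they close: fully open they stand 13 mm farther back than shut.
Start: joints at [1.28, 0.353, 1.633, -0, 1.155, -0.002], TCP at [0.178, 0.599, 0.248] pointing down, gripper open.
Joint ranges: [-2.63, 2.63], [-0.92, 2.1], [0.06, 2.66], [-1.3, 4.44], [0, 2.69], [-3.02, 3.02]. Speed limits (rad/s): [2.22, 2.22, 2.79, 3.14, 3.14, 3.14].

## Interface

Orientations are given as a unit quaternion [x, y, z, w].
In Python, from workcell import bot, hand, kinematics, get_obs, vision, hand_in gives the robot as it stands. The module is installed in compiled form; this text tells all that it offers. Calls block until the motion is done:
- bot.reach(position, orientation): joint-space move of the TCP to a pose.
- bot.servo_line(position, ori=None, velocity=0.15): straight line of the TCP; ori=None keeps the orientation; velocity is the mean speed in m/s.
- bot.goto_joints(angles): joint-space move.
- hand.move_gripper(opening, strength=None): finger opening in m; strength is the grip in N (None keeps the last); returns when the fingers have stopped.
- bot.dwell(seconds).
- kinematics.solve_ik(position, orientation): joint angles nearest the present ones, or None.
- get_obs(): the state.
- vision.read_camera(name): name is "scene" or "side" or "wrist"; returns a dict with "frame" (400x640x3 uint8, red, green, blue), "intrinsics" (3x3 intrinsics, pixels), "view" (4x4, takes a point from world to camera coordinates). Camera axes: x right, y down, z forward; pixel columns grow to the right and rows downward; lengths in m; the calibration is good to about 2 mm. A picture is of the moment at which its call begins. There is no depth.
A pose or a line that the arm cannot do raises bot.IKError and nothing moves.
- hand_in(): hands the job in, once; it reports no verdict.
The state is a dict: "time_s": time; "joint_pos": joint angles; "joint_vel": joint speeds; "joint_efforts": joint torques, N m; "position": TCP position; "orientation": TCP orientation; "wrist_force": force on the tool from outside, world axes, zero at the start; "ft_torque": the same for the moment, N m; "gripper_width": finger opening in m.
Only numpy, scipy, OpenCV 4.12 (cv2) and the standard library are available. Lean on these libraries where they do the work, as an engineer would, in place of code of your own. Each camera call takes 0.05 s, during which the arm holds its last target.

## Working session

There is one attempt and no reset: what is moved stays moved. The work goes in short steps, each a Python script; the robot and the scene stay as the last script left them, time stands still between calls to the robot, and variables do not carry over. Pictures are saved under pics/ and viewed, and the job is handed in when it is done.

```bash
mkdir -p pics; ls
python3 - <<'E'
from workcell import bot, hand, kinematics, get_obs, vision
import cv2,numpy as np
np.set_printoptions(precision=4,suppress=True)
o=get_obs(); print(o)
print(bot.tcp_to_tips)
for n in ["scene","side","wrist"]:
    c=vision.read_camera(n); cv2.imwrite(f"pics/{n}0.png",c["frame"][:,:,::-1]); print(n,c["intrinsics"],c["view"])
print(get_obs()["time_s"])
E
```

```text
pics
{'time_s': 0.0, 'joint_pos': array([ 1.2796,  0.3536,  1.6342, -0.    ,  1.1552, -0.0024]), 'joint_vel': array([-0.0009, -0.0009, -0.0004,  0.0005, -0.0005,  0.0005]), 'joint_efforts': array([  0.0012, -60.526 , -34.2078,  -0.0001,   0.0093,   0.0001]), 'position': array([0.1779, 0.5987, 0.2476]), 'orientation': array([ 0.7002, -0.1018,  0.1017, -0.6993]), 'wrist_force': array([-0.0814, -0.4629, -0.2991]), 'ft_torque': array([-0.0293,  0.0281,  0.0268]), 'gripper_width': 0.08524004485706488}
0.017
scene [[441.0175   0.     315.8825]
 [  0.     441.0175 197.2527]
 [  0.       0.       1.    ]] [[-0.6213  0.7835  0.0096  0.2728]
 [ 0.6524  0.524  -0.5476 -0.3669]
 [-0.4341 -0.3339 -0.8367  1.5767]
 [ 0.      0.      0.      1.    ]]
side [[486.1669   0.     320.655 ]
 [  0.     486.1669 196.9882]
 [  0.       0.       1.    ]] [[ 0.8396 -0.5431  0.0118 -0.4441]
 [-0.3605 -0.5733 -0.7358  0.2881]
 [ 0.4063  0.6135 -0.6771  1.0204]
 [ 0.      0.      0.      1.    ]]
wrist [[327.1435   0.     315.2795]
 [  0.     327.1435 200.0265]
 [  0.       0.       1.    ]] [[ 0.2856  0.9584 -0.0019 -0.6245]
 [ 0.9146 -0.2719  0.2993 -0.0391]
 [ 0.2864 -0.0872 -0.9541  0.3795]
 [ 0.      0.      0.      1.    ]]
0.15
```

View pics/scene0.png

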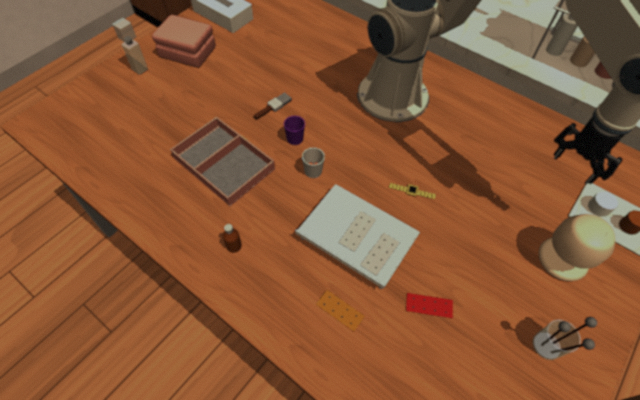

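View pics/side0.png

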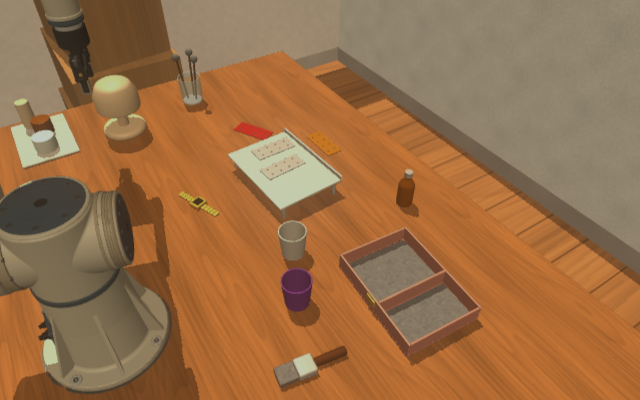

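View pics/wrist0.png

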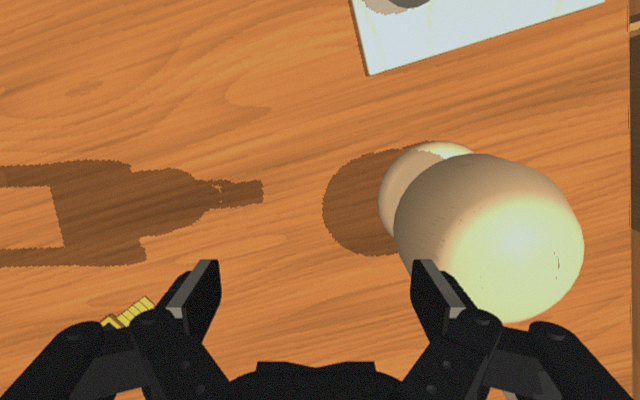

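The scene view shows the shelf (about 358,235) with two plates at (357,230) and (381,253). The case is at (223,160), with its narrow compartment up-left. The cups are white at (313,163) and purple at (294,130); the white one is meant. The orange (340,310) and red (430,306) plates lie on the table and are decoys. I'll enlarge to confirm.

Run:
```python
import cv2,numpy as np
a=cv2.imread("pics/scene0.png");b=cv2.imread("pics/side0.png")
A=cv2.resize(a[100:300,165:430],None,fx=3,fy=3,interpolation=cv2.INTER_CUBIC)
cv2.imwrite("pics/cropA.png",A[:600,:800])
B=cv2.resize(b[120:360,225:490],None,fx=2.5,fy=2.5,interpolation=cv2.INTER_CUBIC)
cv2.imwrite("pics/cropB.png",B[:600,:800])
```

```text
(no output)
```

View pics/cropA.png

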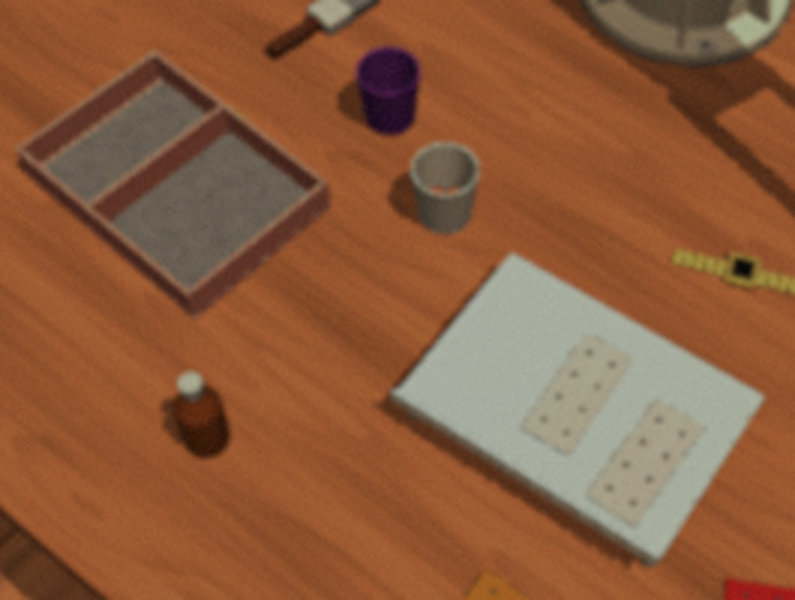

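View pics/cropB.png

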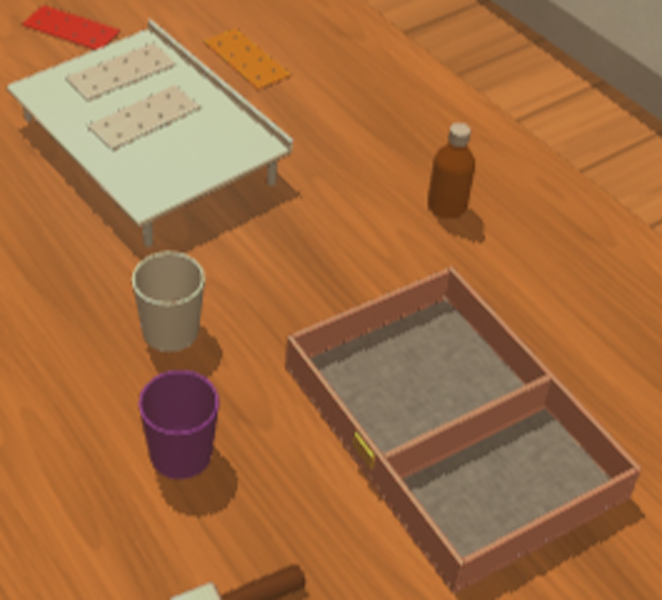

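```bash
cat > vis.py <<'E'
import cv2,numpy as np
np.set_printoptions(precision=4,suppress=True)
def cast(c,px,z):
    K,V=c["intrinsics"],c["view"]; px=np.atleast_2d(px).astype(float)
    d=np.c_[px,np.ones(len(px))]@np.linalg.inv(K).T; R,t=V[:3,:3],V[:3,3]
    o=-R.T@t; w=d@R
    z=np.broadcast_to(z,len(px)); return o+w*((z-o[2])/w[:,2])[:,None]
def proj(c,P):
    P=np.atleast_2d(P); q=P@c["view"][:3,:3].T+c["view"][:3,3]; q=q@c["intrinsics"].T; return q[:,:2]/q[:,2:]
def save(name,img,fx=1): cv2.imwrite(f"pics/{name}.png",cv2.resize(img[:,:,::-1],None,fx=fx,fy=fx,interpolation=cv2.INTER_CUBIC))
E
python3 - <<'E'
from workcell import vision
from vis import *
for n in ["scene","side"]:
    c=vision.read_camera(n); f=c["frame"]; hsv=cv2.cvtColor(cv2.GaussianBlur(f,(3,3),0),cv2.COLOR_RGB2HSV)
    pts={"scene":dict(shelf=(330,205),plate0=(356,231),plate1=(382,256),cuprim=(313,150),cupwall=(313,170),caserim=(253,147),casewall=(245,185),floor=(230,165),wood=(270,220)),
         "side":dict(shelf=(280,190),plate0=(281,168),plate1=(272,150),cuprim=(292,225),cupwall=(292,245),caserim=(400,237),casewall=(440,330),floor=(385,270),wood=(330,300))}[n]
    for k,(u,v) in pts.items(): print(n,k,f[v,u],hsv[v,u])
E
```

```text
scene shelf [165 172 159] [ 45  21 174]
scene plate0 [166 160 137] [ 25  46 166]
scene plate1 [163 156 132] [ 23  49 165]
scene cuprim [110  98  81] [ 17  68 112]
scene cupwall [88 76 62] [17 73 87]
scene caserim [90 54 41] [  9 136  94]
scene casewall [102  62  47] [  9 135 106]
scene floor [107  99  85] [ 18  53 105]
scene wood [158  90  50] [ 11 178 158]
side shelf [196 203 173] [ 37  38 203]
side plate0 [197 181 147] [ 21  63 193]
side plate1 [195 178 145] [ 20  66 190]
side cuprim [134 116  91] [ 17  82 134]
side cupwall [124 106  83] [ 17  86 124]
side caserim [125  76  53] [ 10 147 125]
side casewall [129  79  56] [ 10 141 141]
side floor [131 117  97] [ 18  66 132]
side wood [183 109  53] [ 13 183 180]
```

```bash
cat >> vis.py <<'E'
from scipy import ndimage
def comp(m,seed,rad=6):
    l,n=ndimage.label(m); u,v=seed
    w=l[v-rad:v+rad+1,u-rad:u+rad+1]; w=w[w>0]
    return l==np.bincount(w).argmax() if len(w) else np.zeros_like(m)
def hull(m): 
    return cv2.convexHull(cv2.findNonZero(m.astype(np.uint8)))[:,0]
def hsvof(c): return cv2.cvtColor(cv2.GaussianBlur(c["frame"],(3,3),0),cv2.COLOR_RGB2HSV).astype(int)
def quadfit(m):
    h=hull(m).astype(np.float32)
    for e in np.arange(1,15,.5):
        q=cv2.approxPolyDP(h[:,None],e,True)[:,0]
        if len(q)<=4: break
    return q
def rect(xy):  # metric min area rect -> centre,(long,short),yaw of long axis
    (cx,cy),(w,h),a=cv2.minAreaRect((xy*1000).astype(np.float32)); a=np.radians(a)
    if w<h: w,h=h,w; a+=np.pi/2
    a=(a+np.pi/2)%np.pi-np.pi/2
    return np.array([cx,cy])/1000,np.array([w,h])/1000,a
E
python3 - <<'E'
from workcell import vision
from vis import *
seeds={"scene":dict(shelf=(325,215),cup=(313,168),case=(240,190),floorW=(235,168),floorN=(205,145),pl=[(356,231),(382,256)]),
 "side":dict(shelf=(280,190),cup=(292,245),case=(440,335),floorW=(385,270),floorN=(430,310),pl=[(281,168),(272,150)])}
for n in ["scene","side"]:
    c=vision.read_camera(n); H=hsvof(c); h,s,v=H[...,0],H[...,1],H[...,2]; S=seeds[n]
    low=s<105
    sh=comp(low&(v>130),S["shelf"]); hs=hull(sh)
    q=quadfit(sh); print(n,"shelf quad",q.tolist(),cast(c,q,.05)[:,:2].tolist())
    plm=sh&(h<31)&(s>(36 if n=="scene" else 48)); plm=ndimage.binary_opening(plm)
    save(n+"_plm",np.dstack([plm*255]*3).astype(np.uint8))
    for p in S["pl"]:
        m=comp(ndimage.binary_closing(plm,iterations=1),p); xy=cast(c,hull(m),.053)[:,:2]; print("plate",m.sum(),*rect(xy))
    m=comp(low,S["cup"]); hc=hull(m); print("cup",m.sum(),hc.min(0),hc.max(0))
    for k in ["floorW","floorN"]:
        m=comp(low,S[k]); q=quadfit(m); print(k,m.sum(),cast(c,q,.005)[:,:2].tolist())
    cm=((s>105)&(s<165)&(h<16)&(v<175))|low
    cm=comp(ndimage.binary_opening(cm,iterations=1),S["case"]); save(n+"_cm",np.dstack([cm*255]*3).astype(np.uint8)); q=quadfit(cm); print("case",cm.sum(),q.tolist(),cast(c,q,.045)[:,:2].tolist())
E
```

```text
scene shelf quad [[419.0, 233.0], [383.0, 285.0], [297.0, 230.0], [336.0, 184.0]] [[0.4548277790355404, 0.373783247428348], [0.643081295110567, 0.38041704902147055], [0.657341497594601, 0.10613824067756139], [0.46664058572008527, 0.09695224198772034]]
plate 613 [0.5557 0.237 ] [0.1156 0.0471] 0.11367639030689491
plate 710 [0.5748 0.3237] [0.1165 0.0491] 0.04217857110056489
cup 488 [302 148] [323 176]
floorW 1780 [[0.5153566376772055, -0.13682662287496006], [0.6790893572857626, -0.1471937387182427], [0.673688655980992, -0.26506264838020344], [0.5093724983728036, -0.2601508637934773]]
floorN 998 [[0.5021273792887403, -0.2988901224817502], [0.6658385389044038, -0.30485298879574063], [0.6682123235568691, -0.37144612717472403], [0.5019884314486002, -0.36876115383596664]]
case 5102 [[274.0, 168.0], [229.0, 205.0], [170.0, 148.0], [217.0, 116.0]] [[0.5342442211489304, -0.08702554842054944], [0.7142812975740498, -0.09969640705043592], [0.6788202495681794, -0.39090012345916236], [0.49118609352685727, -0.3743988072077413]]
side shelf quad [[341.0, 177.0], [280.0, 209.0], [228.0, 154.0], [285.0
[... 259 characters left out ...]
904 0.2454] [0.2751 0.1463] -1.508032893660456
cup 872 [278 221] [306 259]
floorW 2808 [[0.6824132721589412, -0.24847401829337634], [0.5260869707119271, -0.23603460553304167], [0.5368375925325569, -0.1169614034504396], [0.6924747468836489, -0.12757931873911976]]
floorN 2493 [[0.6772443720829621, -0.36329968045682065], [0.5213813607503515, -0.3570911683941023], [0.5251999061339089, -0.2727825279267414], [0.6800399327150266, -0.28135319208050885]]
case 9657 [[476.0, 319.0], [406.0, 356.0], [340.0, 254.0], [406.0, 228.0]] [[0.6497391233770254, -0.4041507064675296], [0.47290046712071276, -0.39033802870539486], [0.5117805455833024, -0.10842270630182715], [0.6966044502952745, -0.1262450256115576]]
```

Run:
```python
from workcell import vision
from vis import *
P={"scene":dict(case=[(216.7,117.7),(172.3,151),(230,197.7),(274,161.7)],cup=[(313.3,157.3)],pur=[(294.3,124)]),
"side":dict(case=[(479,308),(409,344.8),(341,256),(405,228)],cup=[(292.6,231.6)],pur=[(297,281)])}
for n in P:
    c=vision.read_camera(n)
    q=cast(c,P[n]["case"],.045)[:,:2]; print(n,q.tolist(),q.mean(0)); print(rect(q))
    print("cup",cast(c,P[n]["cup"],.075),"purple",cast(c,P[n]["pur"],.075))
    print("cup foot region", cast(c,[(313,174.5)] if n=="scene" else [(293,258)],0))
c=vision.read_camera("scene"); print("scent",cast(c,[(233,247)],0),"watch",cast(c,[(390,185),(435,196)],0),"brush",cast(c,[(255,117),(290,97)],0))
```

```text
scene [[0.49715803932843783, -0.3697316056053688], [0.682405385195494, -0.3762221937028657], [0.6946018980789075, -0.1150450280919525], [0.5161581094905845, -0.10296355536126967]] [ 0.5976 -0.241 ]
(array([ 0.5986, -0.2426]), array([0.2674, 0.1853]), np.float64(1.503194912000434))
cup [[ 0.446  -0.0053  0.075 ]] purple [[ 0.3791 -0.1355  0.075 ]]
cup foot region [[ 0.4534 -0.0001  0.    ]]
side [[0.6751030229703452, -0.38835980689504646], [0.4936353333905951, -0.37496698875452844], [0.5102925181267899, -0.11466662847626719], [0.6945185580517642, -0.12492884887339117]] [ 0.5934 -0.2507]
(array([ 0.5928, -0.2499]), array([0.2641, 0.1845]), np.float64(1.4972267679975664))
cup [[ 0.4412 -0.0128  0.075 ]] purple [[ 0.376  -0.1421  0.075 ]]
cup foot region [[ 0.4316 -0.027   0.    ]]
scent [[ 0.7912 -0.018   0.    ]] watch [[0.3358 0.21   0.    ]
 [0.2842 0.3392 0.    ]] brush [[ 0.3876 -0.307   0.    ]
 [ 0.2387 -0.2761  0.    ]]
```

```bash
cat > rob.py <<'E'
import numpy as np
from scipy.spatial.transform import Rotation as R
from workcell import bot, hand, kinematics, get_obs, vision
def ori(p,z):
    p=np.array(p,float);p/=np.linalg.norm(p); z=np.array(z,float); z-=p*(z@p); z/=np.linalg.norm(z)
    return R.from_matrix(np.c_[np.cross(p,z),p,z])
def tilt(az,th,s=1):  # pointing azimuth az, th below horizontal, jaws horizontal
    p=[np.cos(az)*np.cos(th),np.sin(az)*np.cos(th),-np.sin(th)]
    return ori(p,s*np.array([-np.sin(az),np.cos(az),0]))
def down(yaw): # jaw axis along yaw dir
    return ori([0,0,-1],[np.cos(yaw),np.sin(yaw),0])
def q(r): return r.as_quat()
def st():
    o=get_obs(); return f"t={o['time_s']:.1f} pos={np.round(o['position'],4)} F={np.round(o['wrist_force'],1)} w={o['gripper_width']:.4f} J={np.round(o['joint_pos'],2)}"
E
python3 - <<'E'
from rob import *
cup=np.array([.444,-.009,.042])
print(R.from_quat(get_obs()['orientation']).as_matrix().round(3))
for az in [-.8,-.4,0,.4,.8]:
  for th in [10,20,30,40,50]:
    for s in (1,-1):
        r=tilt(az,np.radians(th),s); p=r.as_matrix()[:,1]
        j=kinematics.solve_ik(cup+.002*p,q(r)); j2=kinematics.solve_ik(cup-.12*p,q(r))
        if j is not None: print(az,th,s,np.round(j,2), j2 is not None)
from vis import *
c=vision.read_camera("wrist");V=c["view"];o=get_obs();T=R.from_quat(o['orientation']).as_matrix()
C=-V[:3,:3].T@V[:3,3]; print("cam in tool",T.T@(C-o['position']),"\n",V[:3,:3]@T)
E
```

```text
[[ 0.959 -0.     0.285]
 [-0.285 -0.     0.959]
 [ 0.    -1.    -0.   ]]
-0.4 10 1 [0.65 1.3  2.52 4.19 1.75 2.16] False
-0.4 10 -1 [ 0.65  1.3   2.52  4.19  1.75 -0.98] False
-0.4 20 1 [0.58 1.13 2.58 4.04 1.57 2.04] False
-0.4 20 -1 [ 0.58  1.13  2.58  4.04  1.57 -1.1 ] False
-0.4 30 1 [0.49 0.92 2.61 3.91 1.31 1.88] False
-0.4 30 -1 [ 0.49  0.92  2.61  3.91  1.31 -1.27] False
-0.4 40 1 [0.38 0.7  2.6  3.85 0.98 1.7 ] False
-0.4 40 -1 [ 0.38  0.7   2.6   3.85  0.98 -1.45] False
-0.4 50 1 [0.27 0.52 2.54 3.88 0.64 1.49] False
-0.4 50 -1 [ 0.27  0.52  2.54  3.88  0.64 -1.65] False
0 10 1 [-0.08  1.51  2.6   3.02  2.37  1.47] False
0 10 -1 [-0.08  1.51  2.6   3.02  2.37 -1.67] False
0 50 1 [-0.04  0.53  2.6   3.1   0.68  1.57] False
0 50 -1 [-0.04  0.53  2.6   3.1   0.68 -1.57] False
0.4 10 1 [-0.73  1.28  2.51  2.03  1.68  0.99] True
0.4 10 -1 [-0.73  1.28  2.51  2.03  1.68 -2.15] True
0.4 20 1 [-0.67  1.1   2.57  2.17  1.5   1.11] True
0.4 20 -1 [-0.67  1.1   2.57  2.17  1.5  -2.03] True
0.4 30 1 [-0.57  0.9   2.59  2.29  1.26  1.27] False
0.4 30 -1 [-0.57  0.9   2.59  2.29  1.26 -1
[... 169 characters left out ...]

0.4 50 -1 [-0.35  0.52  2.53  2.31  0.63 -1.47] True
0.8 10 1 [-0.82  1.07  2.31  1.56  1.39  1.33] True
0.8 10 -1 [-0.82  1.07  2.31  1.56  1.39 -1.81] True
0.8 20 1 [-0.78  0.93  2.36  1.62  1.22  1.41] True
0.8 20 -1 [-0.78  0.93  2.36  1.62  1.22 -1.73] True
0.8 30 1 [-0.71  0.79  2.39  1.66  1.05  1.53] True
0.8 30 -1 [-0.71  0.79  2.39  1.66  1.05 -1.61] True
0.8 40 1 [-0.61  0.65  2.4   1.66  0.86  1.69] True
0.8 40 -1 [-0.61  0.65  2.4   1.66  0.86 -1.45] True
0.8 50 1 [-0.49  0.53  2.39  1.58  0.67  1.92] True
0.8 50 -1 [-0.49  0.53  2.39  1.58  0.67 -1.22] True
cam in tool [-0.0758 -0.1249  0.0004] 
 [[ 0.0008  0.0007  1.    ]
 [ 0.9541 -0.2994 -0.0005]
 [ 0.2994  0.9541 -0.0009]]
```

Run:
```python
from rob import *
cup=np.array([.444,-.009,.045])
for th in [50,55,60,65,70,75,80]:
    r=tilt(0,np.radians(th),1); p=r.as_matrix()[:,1]
    print(th,*[None if j is None else np.round(j,2) for j in [kinematics.solve_ik(cup+.002*p,q(r)),kinematics.solve_ik(cup-.10*p,q(r))]])
# pour search
lip=np.array([.59,-.32,.075]); h=.045; rl=.0345; H=.075
res=[]
for th in [60,70]:
  for sg in np.radians(np.arange(-180,180,15)):   # tool azimuth at upright
    for ps in np.radians([-180,-150,-120,-90,-60,-30,0,30,60,90,120,150]):
      ok=True;J=[];mz=1
      n=np.array([-np.sin(ps),np.cos(ps),0])
      for tau in np.radians([130,110,90]):
        Rt=R.from_rotvec(n*tau); Rp=Rt*tilt(sg,np.radians(th),1)
        m=np.array([np.cos(ps),np.sin(ps),0])
        # cup pts: lowest lip in upright local: m*rl + z*H
        g=lip+Rt.apply(np.array([0,0,h])-(m*rl+np.array([0,0,H])))
        M=Rp.as_matrix(); tcp=g+.002*M[:,1]
        j=kinematics.solve_ik(tcp,q(Rp))
        if j is None: ok=False;break
        J.append(j)
        for y,x,z in [(-.054,.043,.043),(-.2,.05,.05),(.017,.011,.048)]:
            for a in(1,-1):
                for b in (1,-1):
                    mz=min(mz,(g+M@np.array([a*x,y,b*z]))[2])
      if ok:
        d=np.abs(np.diff(J,axis=0)).max(); 
        if mz>.04: res.append((d,mz,th,np.degrees(sg),np.degrees(ps),J[0].round(2),J[-1].round(2)))
res.sort(key=lambda t:-t[1]); print(len(res))
for r in res[:60]: print(f"{r[0]:.2f} {r[1]:.3f}",r[2],r[3].round(),r[4].round(),r[5],r[6])
```

```text
50 [-0.04  0.51  2.6   3.1   0.67  1.57] None
55 [-0.04  0.44  2.55  3.09  0.46  1.58] [-0.05  0.05  2.62  2.93  0.15  1.73]
60 [-0.04  0.39  2.5   3.07  0.28  1.6 ] [-0.05  0.03  2.55  0.47  0.05 -2.08]
65 [-0.03  0.36  2.45  3.01  0.11  1.68] [-0.04  0.03  2.47  0.08  0.21 -1.69]
70 [-0.03  0.35  2.39  0.21  0.05 -1.81] [-0.04  0.05  2.4   0.04  0.35 -1.64]
75 [-0.03  0.35  2.33  0.04  0.19 -1.64] [-0.03  0.08  2.32  0.02  0.48 -1.62]
80 [-0.03  0.36  2.28  0.01  0.33 -1.61] [-0.03  0.12  2.25  0.01  0.6  -1.61]
0
```

```bash
cat > search.py <<'E'
from rob import *
import itertools
h=.045; rl=.0345; H=.075
def pose(lip,th,sg,ps,tau):
    n=np.array([-np.sin(ps),np.cos(ps),0]); m=np.array([np.cos(ps),np.sin(ps),0])
    Rt=R.from_rotvec(n*tau); Rp=Rt*tilt(sg,th,1)
    g=lip+Rt.apply(np.array([0,0,h])-(m*rl+np.array([0,0,H])))
    return g,Rp
def minz(g,M):
    return min((g+M@np.array([a*x,y,b*z]))[2] for y,x,z in [(-.054,.043,.043),(-.2,.05,.05),(.017,.011,.048)] for a in(1,-1) for b in (1,-1))
if __name__=="__main__":
    lip=np.array([.59,-.32,.085]); res=[];cnt=0
    for th in np.radians([45,55,65,75]):
     for sg in np.radians(np.arange(-180,180,15)):
      for ps in np.radians(np.arange(-180,180,30)):
        J=[];mz=1
        for tau in np.radians([125,100,80]):
            g,Rp=pose(lip,th,sg,ps,tau); M=Rp.as_matrix()
            mz=min(mz,minz(g,M))
            if mz<.045: break
            j=kinematics.solve_ik(g+.002*M[:,1],q(Rp))
            if j is None: break
            J.append(j)
        else:
            d=np.abs(np.diff(J,axis=0)).max()
            res.append((d,mz,*np.degrees([th,sg,ps]).round(),J[0].round(2),J[-1].round(2)))
    print(len(res)); res.sort(key=lambda t:t[0])
    for r in res[:70]: print(f"{r[0]:.2f} {r[1]:.3f}",*r[2:])
E
python3 search.py
```

```text
118
0.25 0.062 45.0 -165.0 -120.0 [-0.83  1.21  1.06  0.96  2.16 -0.28] [-0.7   0.94  1.2   0.55  1.75  0.1 ]
0.27 0.073 45.0 -150.0 -120.0 [-0.87  1.12  1.2   0.98  1.99 -0.49] [-0.7   0.84  1.33  0.55  1.54 -0.1 ]
0.29 0.052 55.0 90.0 60.0 [-0.13  1.19  1.18 -1.08  2.08 -2.66] [-0.25  0.87  1.35 -0.66  1.57 -2.95]
0.29 0.052 55.0 -150.0 -120.0 [-0.88  1.17  1.22  1.1   2.05 -0.5 ] [-0.76  0.86  1.37  0.69  1.54 -0.18]
0.30 0.082 45.0 -135.0 -120.0 [-0.91  1.04  1.35  1.04  1.83 -0.72] [-0.71  0.74  1.48  0.59  1.32 -0.32]
0.30 0.082 45.0 75.0 60.0 [-0.1   1.06  1.31 -1.01  1.86 -2.43] [-0.3   0.75  1.46 -0.57  1.35 -2.8 ]
0.31 0.062 45.0 -135.0 -90.0 [-0.67  1.35  0.73  0.68  2.52 -0.37] [-0.57  1.01  1.04  0.26  1.96 -0.19]
0.31 0.068 55.0 75.0 60.0 [-0.09  1.13  1.3  -1.12  1.95 -2.41] [-0.24  0.79  1.46 -0.71  1.4  -2.7 ]
0.31 0.046 65.0 -90.0 -90.0 [-0.82  1.28  1.04  1.07  2.27 -0.86] [-0.75  0.91  1.31  0.65  1.67 -0.95]
0.31 0.046 65.0 30.0 30.0 [-0.19  1.3   1.   -1.05  2.31 -2.29] [-0.26  0.92  1.29 -0.62  1.7  -2.18]
0.31 0.068 55.0 -135.0 -120.0 [-0.92  1.11  1.34  1.14 
[... 5455 characters left out ...]
0 -60.0 [-0.67  1.34  0.73  0.68  2.52 -0.99] [-0.62  0.9   1.2   0.3   1.76 -1.2 ]
0.40 0.080 55.0 0.0 0.0 [-0.34  1.36  0.7  -0.64  2.55 -2.13] [-0.39  0.91  1.19 -0.28  1.78 -1.91]
0.40 0.082 45.0 -45.0 -60.0 [-0.73  1.23  0.88  0.69  2.29 -1.2 ] [-0.67  0.79  1.37  0.4   1.52 -1.45]
0.40 0.068 55.0 -75.0 -60.0 [-0.63  1.38  0.66  0.57  2.62 -0.86] [-0.57  0.94  1.13  0.2   1.85 -0.96]
0.41 0.082 45.0 -15.0 0.0 [-0.28  1.24  0.85 -0.66  2.33 -1.92] [-0.34  0.79  1.36 -0.37  1.54 -1.66]
0.41 0.068 55.0 15.0 0.0 [-0.39  1.39  0.63 -0.52  2.65 -2.25] [-0.44  0.95  1.13 -0.18  1.86 -2.14]
0.42 0.082 45.0 -165.0 -150.0 [-0.98  0.91  1.73  1.39  1.49 -0.86] [-0.74  0.64  1.68  0.8   1.   -0.08]
```

Run:
```python
from search import *
for th in (70,75):
  for sg in (-15,0):
    for ps in (-15,0):
      print(th,sg,ps)
      for tau in (0,60,90,100,105,110,115,120):
        g,Rp=pose(np.array([.575,-.322,.08]),np.radians(th),np.radians(sg),np.radians(ps),np.radians(tau)); M=Rp.as_matrix()
        j=kinematics.solve_ik(g+.002*M[:,1],q(Rp)); print("  ",tau,None if j is None else j.round(2),round(minz(g,M),3),g.round(3))
```

```text
70 -15 -15
   0 [-0.58  0.51  2.01  0.36  0.31 -2.22] 0.03 [ 0.542 -0.313  0.05 ]
   60 [-0.46  0.87  1.27 -0.13  1.69 -1.74] 0.075 [ 0.533 -0.311  0.095]
   90 [-0.44  1.17  0.91 -0.22  2.27 -1.77] 0.093 [ 0.546 -0.314  0.114]
   100 [-0.44  1.27  0.8  -0.27  2.45 -1.81] 0.086 [ 0.552 -0.316  0.119]
   105 [-0.43  1.31  0.76 -0.3   2.53 -1.84] 0.083 [ 0.556 -0.317  0.121]
   110 [-0.43  1.36  0.72 -0.34  2.61 -1.87] 0.073 [ 0.559 -0.318  0.123]
   115 [-0.43  1.4   0.68 -0.4   2.69 -1.92] 0.057 [ 0.563 -0.319  0.124]
   120 None 0.041 [ 0.567 -0.32   0.125]
70 -15 0
   0 [-0.6   0.52  2.    0.37  0.32 -2.24] 0.03 [ 0.54  -0.322  0.05 ]
   60 [-0.38  0.85  1.33 -0.33  1.61 -1.64] 0.065 [ 0.532 -0.322  0.095]
   90 [-0.33  1.13  1.01 -0.49  2.15 -1.72] 0.082 [ 0.545 -0.322  0.114]
   100 [-0.33  1.22  0.92 -0.57  2.31 -1.79] 0.076 [ 0.551 -0.322  0.119]
   105 [-0.32  1.27  0.88 -0.62  2.38 -1.83] 0.073 [ 0.555 -0.322  0.121]
   110 [-0.32  1.31  0.85 -0.68  2.45 -1.88] 0.06 [ 0.559 -0.322  0.123]
   115 [-0.32  1.35  0.82 -0.75  2.51 -1.93] 0.044 [ 0.562 -0.322  0.124]
   120 [-0.32 
[... 2703 characters left out ...]
3 [ 0.559 -0.318  0.123]
   115 None 0.028 [ 0.563 -0.319  0.124]
   120 None 0.014 [ 0.567 -0.32   0.125]
75 0 0
   0 [-0.62  0.54  1.92  0.32  0.49 -2.46] 0.031 [ 0.54  -0.322  0.05 ]
   60 [-0.4   0.9   1.25 -0.28  1.72 -1.91] 0.075 [ 0.532 -0.322  0.095]
   90 [-0.36  1.18  0.94 -0.46  2.26 -1.97] 0.087 [ 0.545 -0.322  0.114]
   100 [-0.35  1.28  0.85 -0.55  2.41 -2.03] 0.081 [ 0.551 -0.322  0.119]
   105 [-0.35  1.32  0.82 -0.6   2.48 -2.07] 0.071 [ 0.555 -0.322  0.121]
   110 [-0.35  1.36  0.79 -0.67  2.55 -2.12] 0.055 [ 0.559 -0.322  0.123]
   115 [-0.35  1.4   0.76 -0.74  2.62 -2.18] 0.04 [ 0.562 -0.322  0.124]
   120 [-0.35  1.44  0.74 -0.83  2.67 -2.25] 0.025 [ 0.566 -0.322  0.125]
```

```bash
cat >> rob.py <<'E'
TH=np.radians(75); GR=tilt(0,TH,-1); PD=GR.as_matrix()[:,1]
E
python3 - <<'E'
from rob import *
from vis import *
g=np.array([.444,-.009,.045])
print(kinematics.solve_ik(g-.2*PD,q(GR)))
hand.move_gripper(.085,40)
bot.reach(g-.2*PD,q(GR)); print(st())
c=vision.read_camera("wrist"); save("w1",c["frame"])
np.savez("w1.npz",**c)
E
```

```text
[-0.0341 -0.154   2.2604  0.0126  0.7736  1.5288]
t=3.1 pos=[ 0.3926 -0.0087  0.2383] F=[ 0.2 -0.2  0.4] w=0.0851 J=[-0.03 -0.15  2.26  0.01  0.77  1.53]
```

View pics/w1.png

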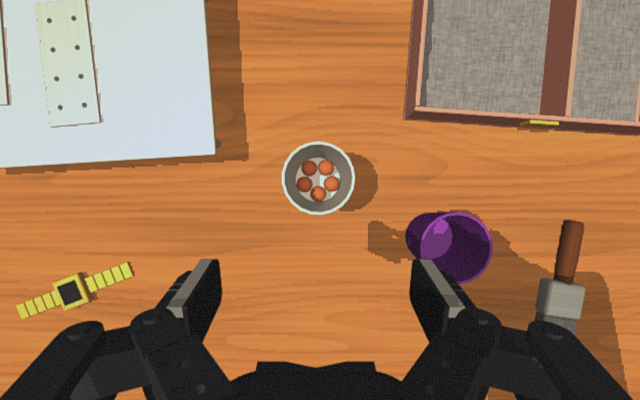

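The wrist view shows the white cup with its rim centred near (318,178) and 5 beads inside. The purple cup is separate at (448,247). I'll measure the rim and then grasp.

```bash
cat >> vis.py <<'E'
def cuprim(c,seed):
    "outer outline of the light cup in a steep view, cast at rim height"
    H=hsvof(c); m=comp((H[...,1]<90),seed,12); m=ndimage.binary_fill_holes(m)
    h=hull(m); e=cv2.fitEllipse(h[:,None].astype(np.float32)); return e,cast(c,[e[0]],.075)[0],cast(c,h,.075)
E
python3 - <<'E'
from vis import *
c=dict(np.load("w1.npz")); e,p,h=cuprim(c,(318,178)); print(e,p, rect(h[:,:2]))
# shelf front corner edges and plate, case in the same view
print("shelf corner",cast(c,[(214,155),(2,168)],.05)[:,:2], "case corner",cast(c,[(406,118)],.045))
E
```

```text
((317.93804931640625, 177.73146057128906), (73.66744232177734, 73.98065948486328), 89.34091186523438) [ 0.4426 -0.011   0.075 ] (array([ 0.4426, -0.0109]), array([0.068 , 0.0679]), np.float64(-1.1053294309450106))
shelf corner [[0.4659 0.0928]
 [0.4528 0.3053]] case corner [[ 0.5036 -0.1002  0.045 ]]
```

Run:
```python
from rob import *
from vis import *
g=np.array([.4426,-.011,.045])
bot.servo_line(g-.12*PD,q(GR),velocity=.15)
bot.servo_line(g+.002*PD,q(GR),velocity=.08); print(st())
hand.move_gripper(.05,45); print(st())
bot.servo_line(g+.002*PD+[0,0,.12],velocity=.12); print(st())
c=vision.read_camera("wrist"); save("w2",c["frame"])
c=vision.read_camera("side"); save("s2",c["frame"])
```

```text
t=5.5 pos=[ 0.4433 -0.011   0.0435] F=[ 0.  -0.5  0.2] w=0.0850 J=[-0.03  0.35  2.34  0.05  0.19  1.49]
t=5.8 pos=[ 0.4434 -0.011   0.044 ] F=[-7.2  0.4 18.5] w=0.0677 J=[-0.03  0.35  2.34  0.05  0.19  1.49]
t=6.9 pos=[ 0.4426 -0.011   0.1624] F=[ 0.4  0.4 -1.1] w=0.0671 J=[-0.03  0.07  2.26  0.02  0.55  1.52]
```

View pics/s2.png

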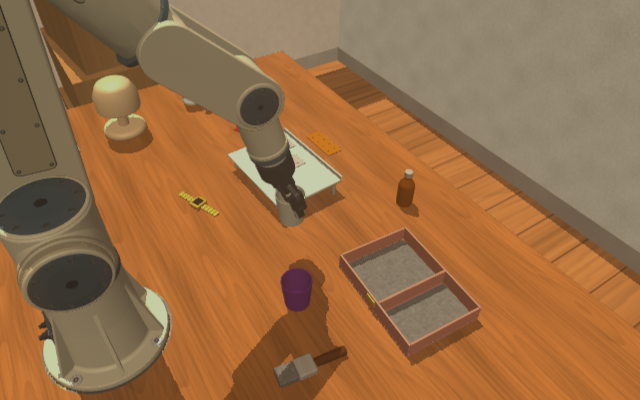

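View pics/w2.png

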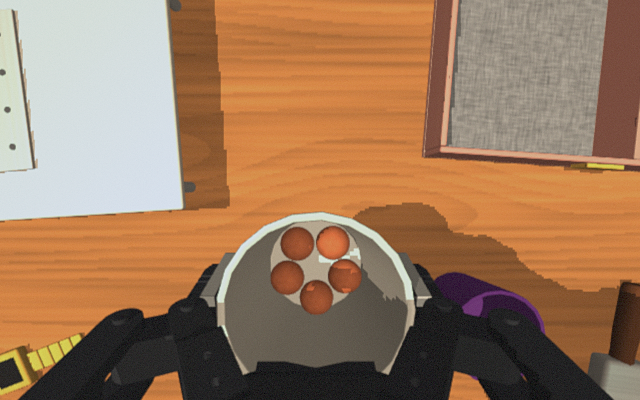

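Run:
```python
from rob import *
from vis import *
c=vision.read_camera("wrist"); f=c["frame"]
save("w2c",f[100:240,400:560],4)
z=.075+.1184
print("rim far",cast(c,[(318,213)],z),"left/right",cast(c,[(218,296),(413,296)],z))
```

```text
rim far [[ 0.4762 -0.0118  0.1934]] left/right [[ 0.448   0.0222  0.1934]
 [ 0.4479 -0.044   0.1934]]
```

View pics/w2c.png

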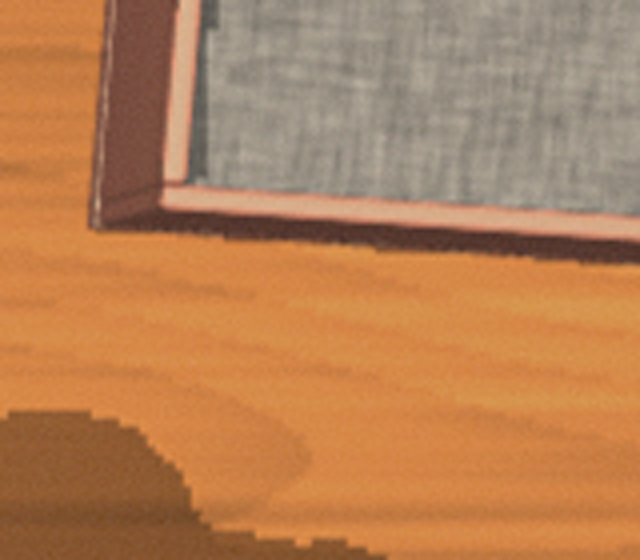

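Run:
```python
from rob import *
from vis import *
c=vision.read_camera("wrist")
P=cast(c,[(440.5,151.3),(560,160),(447.5,100)],.045);print(P[:,:2]); print(cast(c,[(423,157)],0))
a=P[1]-P[0]; yaw=np.arctan2(a[1],a[0])+np.pi/2; print("yaw",yaw)
b=P[2]-P[0]; print("yaw2",np.arctan2(b[1],b[0]))
yaw=-.06; Rm=np.array([[np.cos(yaw),-np.sin(yaw)],[np.sin(yaw),np.cos(yaw)]])
ctr=P[0,:2]+Rm@np.array([.095,-.135]); print("ctr",ctr, "beads",ctr+Rm@[0,-.07625],"plates",ctr+Rm@[0,.0565])
```

```text
[[ 0.5119 -0.109 ]
 [ 0.5051 -0.2029]
 [ 0.5516 -0.1138]]
[[ 0.5113 -0.1102  0.    ]]
yaw -0.07294147459704847
yaw2 -0.11985658150601906
ctr [ 0.5987 -0.2495] beads [ 0.5941 -0.3256] plates [ 0.6021 -0.1931]
```

```bash
cat > pour.py <<'E'
from rob import *
h=.045; rl=.0345; H=.075
def ppose(tau,lipxy,lz):
    Rt=R.from_rotvec([0,tau,0]); Rp=Rt*GR; lip=np.array([*lipxy,lz])
    g=lip+Rt.apply(np.array([0,0,h])-np.array([rl,0,H])); return g+.002*Rp.as_matrix()[:,1],q(Rp)
E
python3 - <<'E'
from pour import *
from vis import *
L=(.572,-.324)
lz=lambda t: np.interp(np.degrees(t),[0,90,110],[.20,.09,.09])
taus=np.radians([0,20,40,60,75,85,92,98,103,108])
for t in taus:
    j=kinematics.solve_ik(*ppose(t,L,lz(t))); print(np.degrees(t).round(),None if j is None else j.round(2))
p0,q0=ppose(0,L,lz(0)); print(p0)
bot.servo_line(p0,q0,velocity=.15); print(st())
save("s3",vision.read_camera("side")["frame"])
save("c3",vision.read_camera("scene")["frame"])
E
```

```text
0.0 [-0.62  0.36  1.86  0.23  0.72  0.79]
20.0 [-0.53  0.48  1.67 -0.05  1.07  1.07]
40.0 [-0.46  0.65  1.46 -0.19  1.43  1.18]
60.0 [-0.41  0.85  1.25 -0.29  1.78  1.21]
75.0 [-0.38  1.01  1.1  -0.37  2.02  1.21]
85.0 [-0.37  1.12  1.   -0.43  2.18  1.18]
92.0 [-0.36  1.19  0.93 -0.48  2.29  1.16]
98.0 [-0.36  1.24  0.88 -0.53  2.38  1.12]
103.0 [-0.36  1.28  0.85 -0.58  2.46  1.09]
108.0 [-0.36  1.33  0.82 -0.64  2.52  1.04]
[ 0.538  -0.324   0.1681]
t=9.5 pos=[ 0.5379 -0.3235  0.1681] F=[ 0.1 -0.5 -2.7] w=0.0671 J=[-0.62  0.36  1.86  0.23  0.72  0.79]
```

View pics/s3.png

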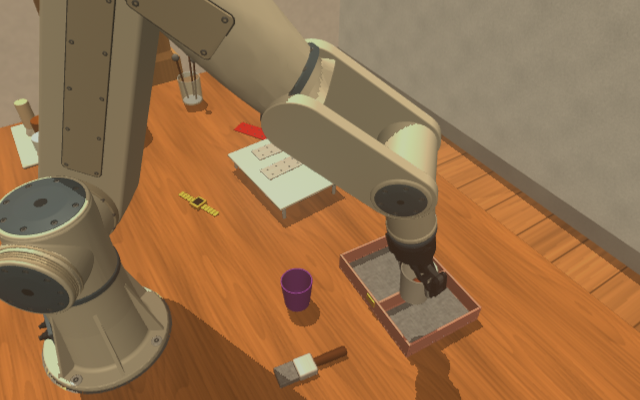

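View pics/c3.png

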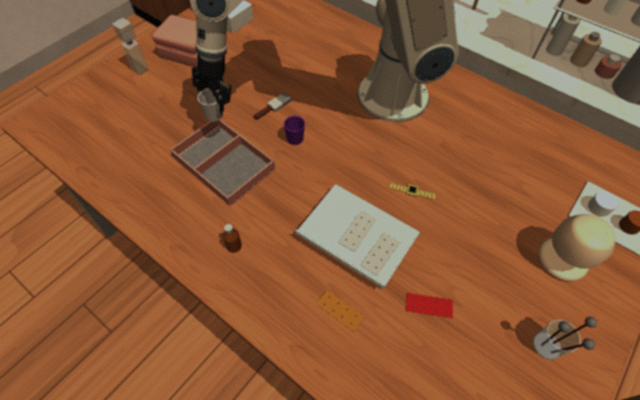

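Both views show the cup held upright over the narrow compartment (side 412,285; scene 209,103). The case has not moved, so I'll pour now.

Run:
```python
from pour import *
from vis import *
L=(.572,-.324)
lz=lambda t: np.interp(np.degrees(t),[0,90,110],[.20,.09,.09])
taus=np.radians([0,20,40,60,75,85,92,98,103,108])
pp=get_obs()['position']
for a,t in zip(taus[:-1],taus[1:]):
    p,o=ppose(t,L,lz(t)); w=np.radians(45 if t<1.2 else 20)
    bot.servo_line(p,o,velocity=max(.004,np.linalg.norm(p-pp)/((t-a)/w))); pp=p
bot.dwell(.4); print(st())
save("s4",vision.read_camera("side")["frame"])
save("c4",vision.read_camera("scene")["frame"])
```

```text
t=15.1 pos=[ 0.5522 -0.324   0.1325] F=[ 0.7  0.4 -0.3] w=0.0673 J=[-0.36  1.33  0.82 -0.64  2.52  1.04]
```

View pics/s4.png

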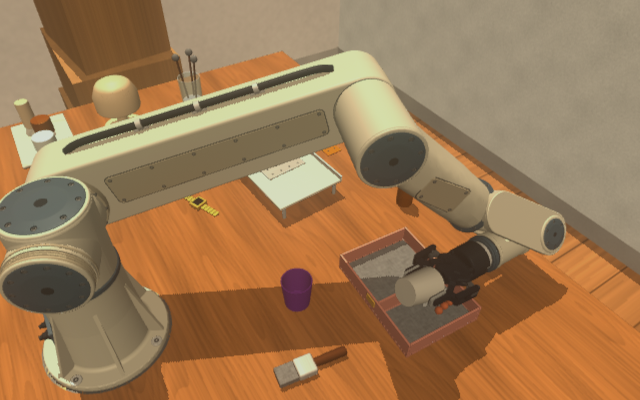

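View pics/c4.png

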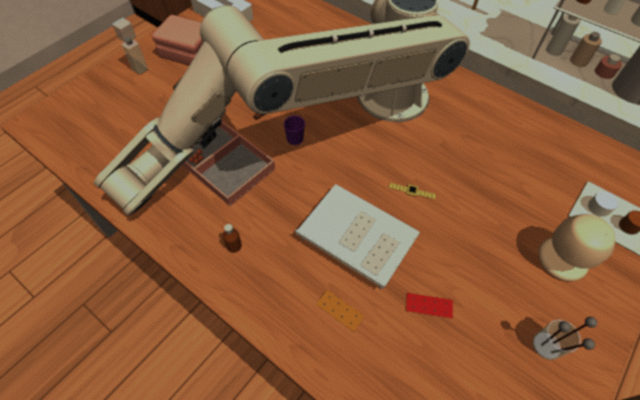

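Beads are visible in the narrow compartment (side ~ 445,308). I'll tilt back and count them.

Run:
```python
from pour import *
from vis import *
L=(.572,-.324)
lz=lambda t: np.interp(np.degrees(t),[0,90,110],[.20,.09,.09])
taus=np.radians([108,85,60,40,20,0])
pp=get_obs()['position']
for a,t in zip(taus[:-1],taus[1:]):
    p,o=ppose(t,L,lz(t)); w=np.radians(45)
    bot.servo_line(p,o,velocity=np.linalg.norm(p-pp)/((a-t)/w)); pp=p
print(st())
bot.servo_line([.4434,-.02,.165],q(GR),velocity=.18)
print(st())
for n in("side","scene","wrist"):
    f=vision.read_camera(n)["frame"]; save(n+"5",f)
    if n=="side": save("side5c",f[215:365,330:490],5)
```

```text
t=18.3 pos=[ 0.5384 -0.324   0.1676] F=[-0.  -0.4 -1.9] w=0.0674 J=[-0.62  0.36  1.86  0.23  0.73  0.79]
t=20.2 pos=[ 0.4435 -0.0203  0.165 ] F=[-0.1 -0.2 -0.5] w=0.0677 J=[-0.06  0.07  2.26  0.03  0.56  1.49]
```

View pics/side5c.png

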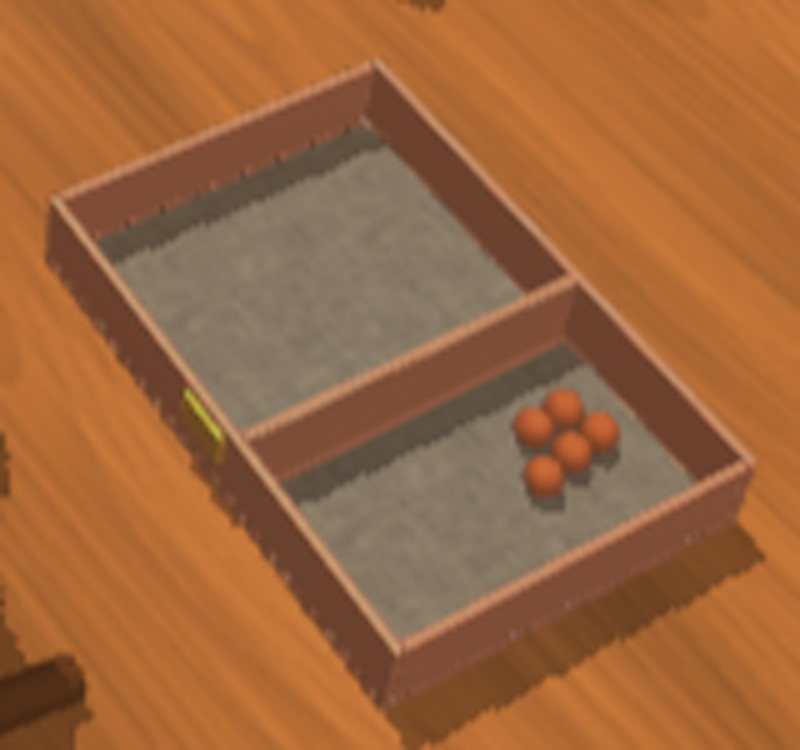

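View pics/wrist5.png

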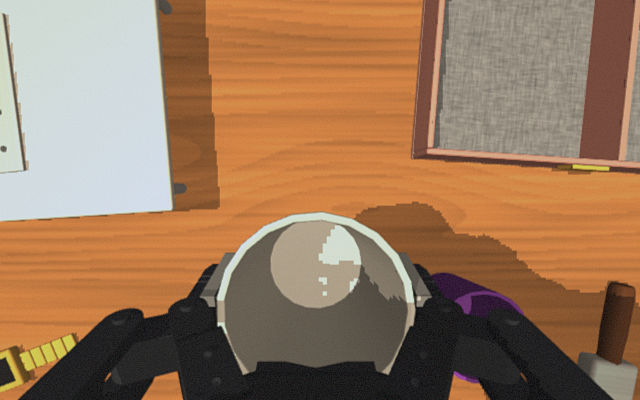

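View pics/scene5.png

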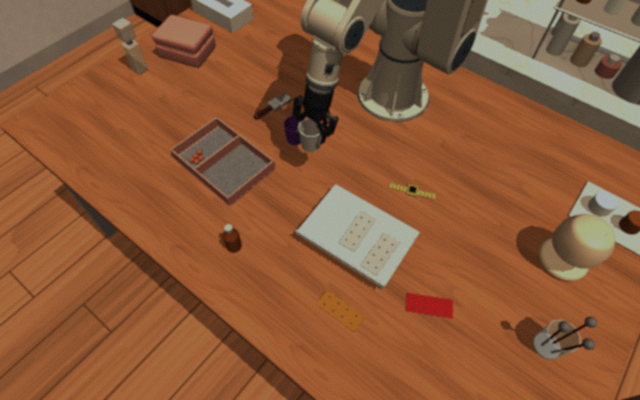

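All five beads lie in the narrow compartment and the cup is empty. I'll set the cup down.

Run:
```python
from rob import *
from vis import *
bot.servo_line([.4434,-.02,.060],q(GR),velocity=.12)
z=.060
f0=get_obs()['wrist_force'][2]
while z>.041:
    z-=.0015; bot.servo_line([.4434,-.02,z],q(GR),velocity=.03)
    f=get_obs()['wrist_force'][2]
    if f-f0>3: break
print(z,f,f0)
hand.move_gripper(.085,45); print(st())
bot.servo_line(np.array([.4434,-.02,z])-.13*PD,q(GR),velocity=.12); print(st())
c=vision.read_camera("wrist"); save("w6",c["frame"])
save("s6",vision.read_camera("side")["frame"][160:330,230:490],3)
```

```text
0.04349999999999998 13.347975722061397 -1.2161494412323695
t=24.5 pos=[ 0.4434 -0.02    0.0434] F=[-0.7 -0.2  0.3] w=0.0851 J=[-0.06  0.35  2.34  0.08  0.19  1.43]
t=25.7 pos=[ 0.4095 -0.02    0.1686] F=[-0.4 -1.7  0.2] w=0.0850 J=[-0.07  0.01  2.31  0.03  0.56  1.48]
```

View pics/w6.png

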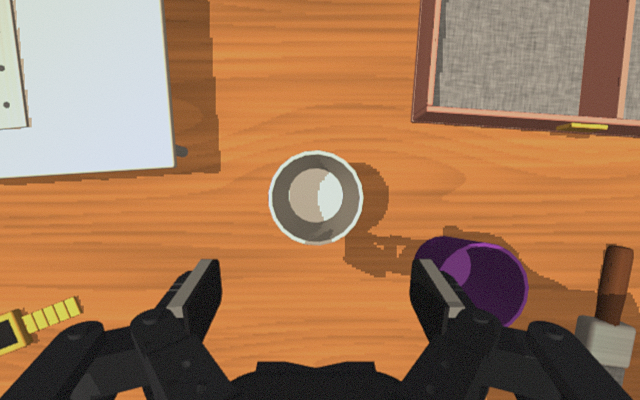

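View pics/s6.png

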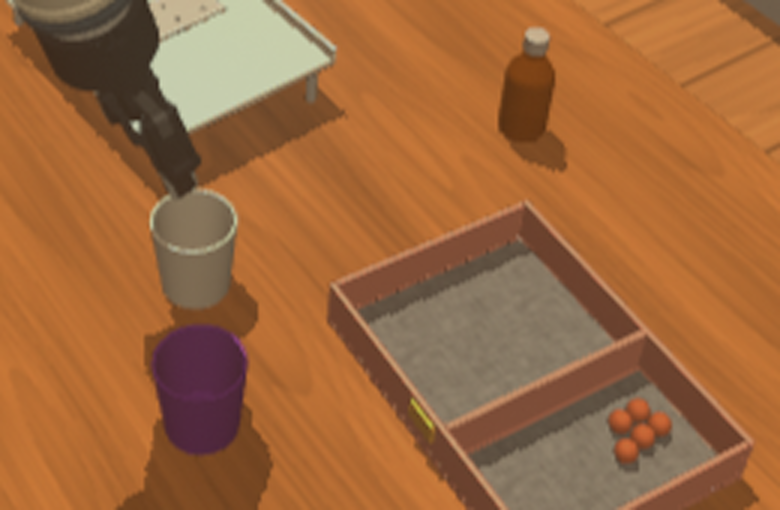

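The cup stands upright and empty at (315,198) in the wrist view, and the case still holds the 5 beads. Next I'll look at the shelf from above.

Run:
```python
from rob import *
from vis import *
D=down(-np.pi/2+.052)
j=kinematics.solve_ik([.50,.255,.33],q(D)); print(j)
bot.servo_line([.41,-.02,.25],velocity=.2)
bot.reach([.50,.255,.33],q(D)); print(st())
c=vision.read_camera("wrist"); save("w7",c["frame"]); np.savez("w7.npz",**c)
```

```text
[0.4689 0.1842 1.6752 0.     1.2821 1.9877]
t=27.5 pos=[0.4995 0.2538 0.329 ] F=[ 1.  -0.4  0.2] w=0.0849 J=[ 0.47  0.18  1.68 -0.    1.28  1.99]
```

View pics/w7.png

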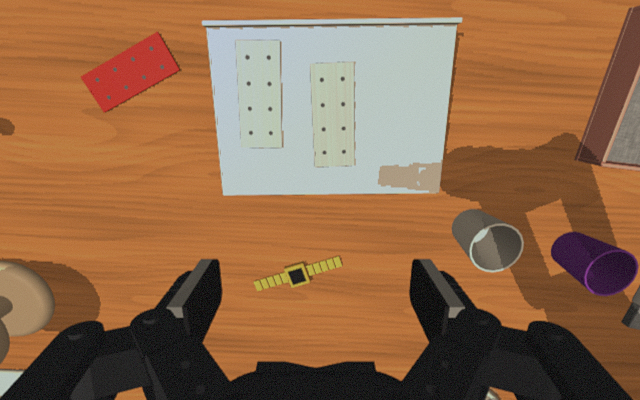

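Exactly two plates are on the shelf, at (333,114) and (259,94), with the front edge along row ~194. The red one at (130,72) is the decoy.

```bash
cat >> vis.py <<'E'
def plates(c,z=.053,roi=None,s0=None,dbg=None):
    H=hsvof(c); h,s,v=H[...,0],H[...,1],H[...,2]
    m=(h>=14)&(h<=36)&(v>140)&(s>(s0 or 28))&(s<95)
    if roi is not None:
        k=np.zeros(m.shape,bool); u0,v0,u1,v1=roi; k[v0:v1,u0:u1]=1; m&=k
    m=ndimage.binary_closing(ndimage.binary_opening(m),iterations=2)
    if dbg: save(dbg,np.dstack([m*255]*3).astype(np.uint8))
    out=[]
    l,n=ndimage.label(m)
    for i in range(1,n+1):
        k=l==i
        if k.sum()<400: continue
        out.append((rect(cast(c,hull(k),z)[:,:2]),ndimage.center_of_mass(k)[::-1],k.sum()))
    return out
E
python3 - <<'E'
from vis import *
c=dict(np.load("w7.npz")); H=hsvof(c)
for p in [(333,140),(259,125),(230,150),(300,110),(400,120)]: print(p,H[p[1],p[0]])
for r in plates(c,roi=(205,25,460,196),dbg="plm7"): print(r)
print("edge",cast(c,[(223,194.5),(330,194),(440,193)],.05)[:,:2])
E
```

```text
(333, 140) [ 44  31 198]
(259, 125) [ 65  17 198]
(230, 150) [ 94  18 201]
(300, 110) [ 90  17 198]
(400, 120) [ 78  17 199]
((array([0.4857, 0.1347]), array([0.0782, 0.0388]), np.float64(-1.50170348769453)), (np.float64(412.02308214528176), np.float64(176.23896809232858)), np.int64(1473))
edge [[0.4508 0.3701]
 [0.4585 0.2325]
 [0.4669 0.0912]]
```

View pics/plm7.png

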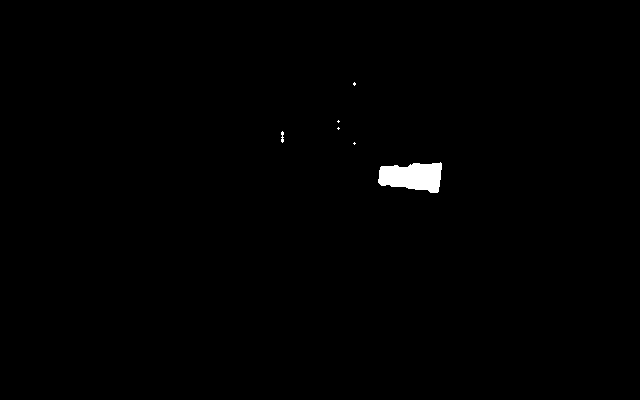

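```bash
cat >> vis.py <<'E'
def dots(c,roi,z=.053):
    u0,v0,u1,v1=roi; g=cv2.cvtColor(c["frame"],cv2.COLOR_RGB2GRAY)[v0:v1,u0:u1]
    bh=cv2.morphologyEx(g,cv2.MORPH_BLACKHAT,np.ones((11,11),np.uint8))
    n,l,s,ct=cv2.connectedComponentsWithStats((bh>35).astype(np.uint8))
    ok=[ct[i]+[u0,v0] for i in range(1,n) if 4<=s[i,4]<=90 and max(s[i,2],s[i,3])<14]
    return np.array(ok)
def platefit(c,roi,z=.053):
    d=dots(c,roi); P=cast(c,d,z)[:,:2]; m=P.mean(0); w,v=np.linalg.eigh(np.cov((P-m).T)); a=v[:,1]
    if a[0]<0:a=-a
    r=rect(P)
    return len(d),m,np.arctan2(a[1],a[0]),r
E
python3 - <<'E'
from vis import *
c=dict(np.load("w7.npz"))
for roi in [(300,55,365,172),(232,35,288,155)]: print(platefit(c,roi))
print(cast(c,[(310,63),(354,62),(355,166),(314,166),(236,40),(281,40),(282,148),(238,147.5)],.053)[:,:2])
E
```

```text
(11, array([0.5626, 0.2293]), np.float64(-0.020074369147111113), (array([0.5634, 0.2298]), array([0.0993, 0.0374]), np.float64(0.08669583872427489)))
(8, array([0.5743, 0.3231]), np.float64(0.03804761490597575), (array([0.5744, 0.3231]), array([0.0841, 0.024 ]), np.float64(0.03776615009916995)))
[[0.6129 0.2654]
 [0.6165 0.2156]
 [0.4972 0.204 ]
 [0.4946 0.255 ]
 [0.6324 0.3487]
 [0.635  0.2987]
 [0.515  0.2952]
 [0.5129 0.3489]]
```

```bash
cat > slide.py <<'E'
from rob import *
from vis import *
YS=.057; XS=np.array([np.cos(YS),np.sin(YS),0])
DS=down(-np.pi/2+YS)
def slide(press,dist,N=9.):
    hand.move_gripper(0.0,40)
    p=np.array([*press,.095]); bot.reach(p+[0,0,.05],q(DS)); bot.dwell(.2)
    f0=get_obs()['wrist_force'][2]
    bot.servo_line([*press,.078],q(DS),velocity=.1)
    z=.078
    while z>.060:
        z-=.0008; bot.servo_line([*press,z],q(DS),velocity=.03); f=get_obs()['wrist_force'][2]-f0
        if f>N: break
    print("contact z",z,"f",f)
    n=int(np.ceil(dist/.008)); a=np.array([*press,z])
    for i in range(1,n+1):
        t=a-XS*dist*i/n; t[2]=z; bot.servo_line(t,q(DS),velocity=.05)
        F=get_obs()['wrist_force']; f=F[2]-f0
        if f<N-2: z-=.0004
        if f>N+6: z+=.0004
        print(i,np.round(F,1),round(z,4))
    t[2]=z
    bot.servo_line(t+[0,0,.05],velocity=.1)
    return z
E
python3 - <<'E'
from slide import *
ctr=np.array([.5553,.235]); ax=np.array([np.cos(.09),np.sin(.09)])
slide(ctr+.012*ax,.0765)
bot.servo_line([.47,.24,.30],velocity=.2); print(st())
c=vision.read_camera("wrist"); save("w8",c["frame"]); np.savez("w8.npz",**c)
E
```

```text
contact z 0.06920000000000005 f 11.433978772239996
1 [ 1.1 -0.8  6.4] 0.0688
2 [2.  0.7 8.1] 0.0688
3 [1.5 0.9 8.7] 0.0688
4 [ 1.9  1.  10.5] 0.0688
5 [1.5 0.6 9.7] 0.0688
6 [ 1.8  1.  10.4] 0.0688
7 [1.4 0.6 9.6] 0.0688
8 [ 1.7  0.2 10. ] 0.0688
9 [2.  1.2 9.5] 0.0688
10 [ 2.   1.2 10.2] 0.0688
t=37.6 pos=[0.4695 0.2397 0.2987] F=[ 0.4 -0.2 -0.3] w=0.0000 J=[ 0.47  0.15  1.78 -0.    1.21  1.98]
```

View pics/w8.png

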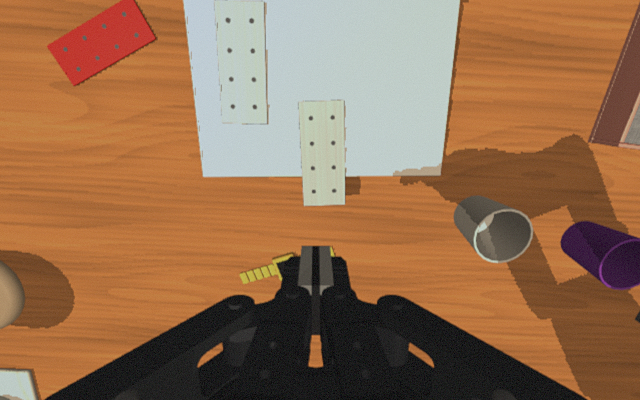

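Run:
```python
from vis import *
c=dict(np.load("w8.npz"))
print(dots(c,(300,95,345,203)).round(0).tolist()); print(platefit(c,(300,105,345,198)))
print(cast(c,[(299.5,101),(343.5,100),(345,205),(304,206)],.053)[:,:2].tolist(), cast(c,[(205,177.5),(440,175.5)],.05)[:,:2].tolist())
```

```text
[[310.0, 118.0], [332.0, 117.0], [344.0, 122.0], [344.0, 132.0], [311.0, 143.0], [333.0, 143.0], [312.0, 168.0], [333.0, 167.0], [314.0, 191.0], [334.0, 190.0]]
(10, array([0.4902, 0.2277]), np.float64(-0.0668728337647867), (array([0.4842, 0.2258]), array([0.0839, 0.0368]), np.float64(0.08877070752955563)))
[[0.5413116931987533, 0.2607141009647195], [0.5450238931257827, 0.21316660336263973], [0.4255305757888068, 0.2015069051051433], [0.42153750268546764, 0.25034985817636696]] [[0.44927090887272014, 0.3678745268901812], [0.467062729158535, 0.09313816740728217]]
```

Run:
```python
from slide import *
D=down(-np.pi/2-.07)
bot.servo_line([.46,.15,.33],velocity=.25)
bot.reach([.52,-.235,.36],q(D)); bot.dwell(.1); print(st())
c=vision.read_camera("wrist"); save("w9",c["frame"]); np.savez("w9.npz",**c)
```

```text
t=39.7 pos=[ 0.5203 -0.2337  0.3599] F=[ 0.7 -1.6  0. ] w=0.0003 J=[-0.43  0.18  1.62  0.    1.35  1.21]
```

View pics/w9.png

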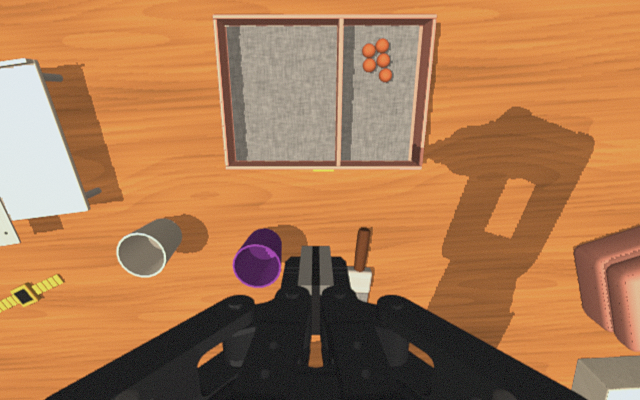

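The wrist view shows the case rim with corners near (214,16), (437,16), (421,168) and (226,168). The 5 beads are on the narrow side.

Run:
```python
from vis import *
c=dict(np.load("w9.npz")); f=c["frame"]
save("w9c",f[5:180,205:445],3.3)
q_=cast(c,[(214,16),(437,16),(421,168),(226,168)],.045)[:,:2]; print(q_,q_.mean(0)); print(rect(q_))
```

```text
[[ 0.6982 -0.1243]
 [ 0.6797 -0.3906]
 [ 0.4951 -0.3767]
 [ 0.5135 -0.1106]] [ 0.5966 -0.2506]
(array([ 0.5966, -0.2506]), array([0.2679, 0.1851]), np.float64(1.5016730485955083))
```

View pics/w9c.png

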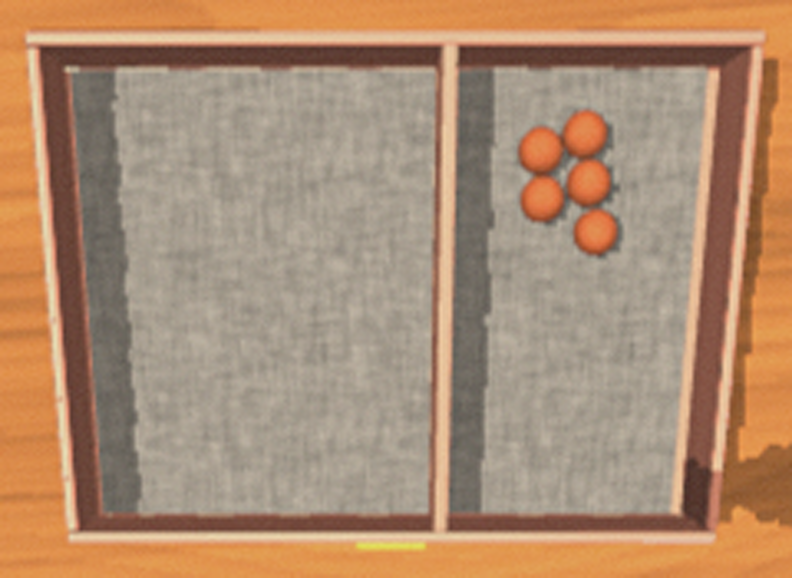

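```bash
cat > pick.py <<'E'
from slide import *
def pick(gxy,yaw,zg=.0565):
    D=down(-np.pi/2+yaw)
    hand.move_gripper(.068,50)
    bot.reach([*gxy,.15],q(D))
    bot.servo_line([*gxy,zg],q(D),velocity=.08); print(st())
    hand.move_gripper(.04,50); bot.dwell(.2); print(st())
    bot.servo_line([*gxy,zg+.01],velocity=.04)
    bot.servo_line([*gxy,zg+.12],velocity=.12); bot.dwell(.2); print(st())
E
python3 - <<'E'
from pick import *
bot.servo_line([.46,.15,.33],q(down(-np.pi/2+.09)),velocity=.3)
pick((.4404,.2275),.09)
c=vision.read_camera("wrist"); save("w10",c["frame"]); np.savez("w10.npz",**c)
save("s10",vision.read_camera("side")["frame"][60:260,150:400],3)
E
```

```text
t=44.0 pos=[0.4407 0.2276 0.0569] F=[ 0.2  0.1 -0.2] w=0.0684 J=[ 0.47  0.43  2.05 -0.    0.66  1.95]
t=44.5 pos=[0.4407 0.2277 0.0571] F=[-1.6 -1.4  5.4] w=0.0481 J=[ 0.47  0.43  2.05 -0.    0.66  1.95]
t=46.2 pos=[0.44   0.2273 0.1758] F=[-0.2 -0.6  0. ] w=0.0479 J=[0.47 0.24 1.97 0.   0.93 1.95]
```

View pics/w10.png

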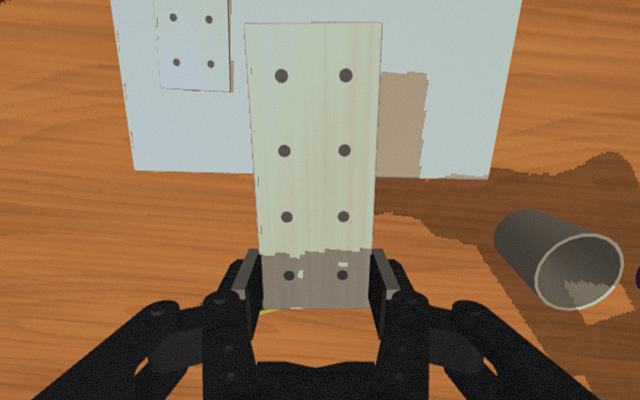

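View pics/s10.png

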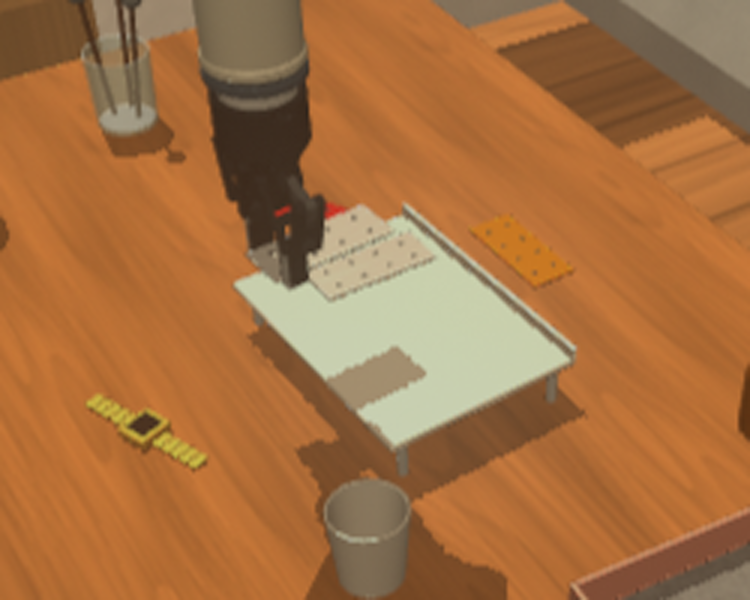

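Run:
```python
from vis import *
c=dict(np.load("w10.npz"))
d=dots(c,(240,50,390,300)); print(d.round().tolist())
d=np.array([(281,75.5),(345.5,75.5),(284,151),(344,151),(287,216.5),(343.5,216.5),(289,276),(342.5,275)])
for z in (.168,.172,.176):
    P=cast(c,d,z)[:,:2]; L=P[0::2];Rr=P[1::2]; print(z,"widths",np.linalg.norm(L-Rr,axis=1),"steps",np.linalg.norm(np.diff((L+Rr)/2,axis=0),axis=1),P.mean(0))
print(cast(c,[(246,23),(382,22),(371,309),(262,311)],.172))
```

```text
[[245.0, 52.0], [380.0, 59.0], [246.0, 65.0], [251.0, 70.0], [247.0, 80.0], [248.0, 96.0], [249.0, 110.0], [250.0, 125.0], [251.0, 140.0], [252.0, 155.0], [258.0, 181.0], [376.0, 213.0], [261.0, 230.0], [253.0, 249.0], [241.0, 262.0], [389.0, 261.0], [289.0, 275.0], [342.0, 275.0], [242.0, 299.0]]
0.168 widths [0.0245 0.0244 0.0244 0.0246] steps [0.0287 0.0284 0.0289] [0.4825 0.2315]
0.172 widths [0.0237 0.0236 0.0237 0.0238] steps [0.0278 0.0275 0.028 ] [0.4836 0.2316]
0.176 widths [0.023  0.0229 0.023  0.0231] steps [0.027  0.0267 0.0271] [0.4846 0.2317]
[[0.5401 0.2609 0.172 ]
 [0.5447 0.2132 0.172 ]
 [0.4268 0.2004 0.172 ]
 [0.4213 0.2505 0.172 ]]
```

Plate A is held level: dot widths and steps are uniform along its length, and its centre is 44 mm ahead of the TCP. I'll carry it over the case.

```bash
cat > place.py <<'E'
from slide import *
CC=np.array([.5966,-.2505]); CY=-.069
def c2w(x,y): 
    r=np.array([[np.cos(CY),-np.sin(CY)],[np.sin(CY),np.cos(CY)]]); return CC+r@np.array([x,y])
DP=down(CY)
E
python3 - <<'E'
from place import *
t=c2w(.038,.0565-.0438); print(t)
bot.servo_line([*t,.20],q(DP),velocity=.2); print(st())
c=vision.read_camera("wrist"); save("w11",c["frame"]); np.savez("w11.npz",**c)
save("s11",vision.read_camera("side")["frame"][160:380,280:500],2.5)
E
```

```text
[ 0.6354 -0.2405]
t=49.0 pos=[ 0.6352 -0.24    0.2   ] F=[-0.8  1.1 -0.7] w=0.0479 J=[-0.36  0.48  1.55  0.    1.11 -0.29]
```

View pics/w11.png

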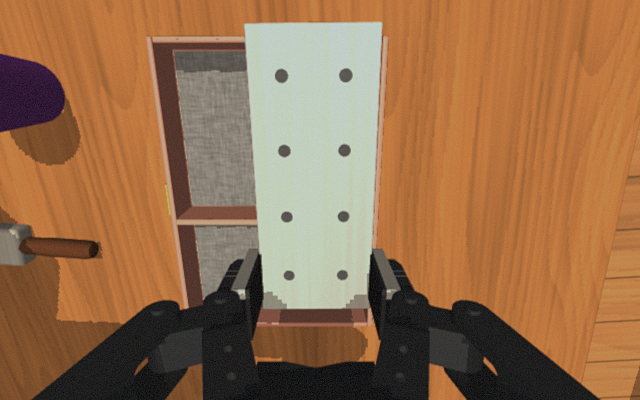

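View pics/s11.png

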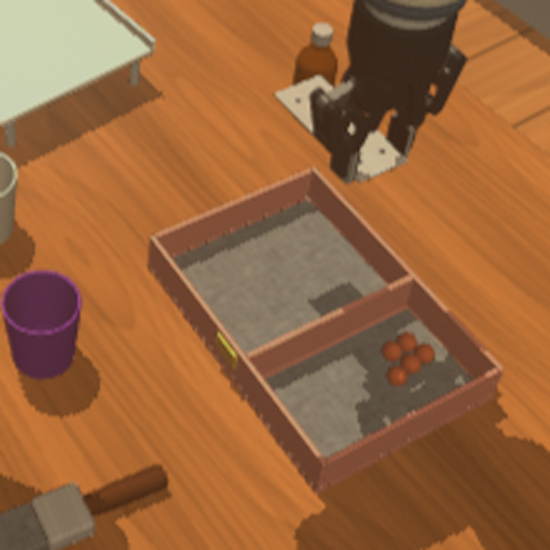

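Run:
```python
from vis import *
from place import c2w
c=dict(np.load("w11.npz"))
print(cast(c,[(148,38),(387,38),(176,217)],.045)[:,:2], c2w(-.095,.135),c2w(.095,.135),c2w(-.095,-.02))
```

```text
[[ 0.5147 -0.1106]
 [ 0.6998 -0.1236]
 [ 0.5072 -0.2587]] [ 0.5111 -0.1093] [ 0.7007 -0.1224] [ 0.5004 -0.2639]
```

```bash
cat >> place.py <<'E'
def lower_release(t,zhi=.026,zlo=.016,opn=.060):
    bot.servo_line([*t,.09],q(DP),velocity=.15); bot.dwell(.2)
    f0=get_obs()['wrist_force'][2]
    bot.servo_line([*t,zhi],q(DP),velocity=.06); z=zhi
    F=get_obs()['wrist_force']; print("at zhi",F.round(1))
    while z>zlo and get_obs()['wrist_force'][2]-f0<4:
        z-=.001; bot.servo_line([*t,z],q(DP),velocity=.03)
    print("z",z,(get_obs()['wrist_force']-0).round(1))
    bot.servo_line([*t,z+.0008],q(DP),velocity=.03)
    hand.move_gripper(opn,50); bot.dwell(.3); print(st())
    bot.servo_line([*t,.16],q(DP),velocity=.1)
E
python3 - <<'E'
from place import *
t=c2w(.038,.0565-.0438)
lower_release(t)
bot.servo_line([.54,-.12,.30],q(down(-np.pi/2+YS)),velocity=.2)
save("s12",vision.read_camera("side")["frame"][160:380,280:500],2.5)
print(st())
E
```

```text
at zhi [ 0.5 -0.1 -0.4]
z 0.018999999999999993 [-1.5  1.4  5.5]
t=54.0 pos=[ 0.6354 -0.2404  0.0198] F=[-0.2 -0.3 -0.7] w=0.0597 J=[-0.36  0.69  1.64  0.    0.8  -0.29]
t=57.1 pos=[ 0.54   -0.1202  0.2996] F=[-1.1  0.3 -0.7] w=0.0600 J=[-0.22  0.19  1.73 -0.    1.22  1.29]
```

View pics/s12.png

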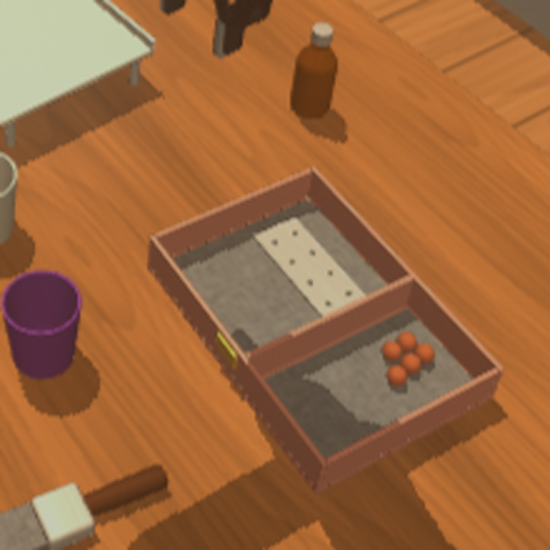

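Plate A lies flat in the wide compartment (about 305,265 in the crop). Next is plate B.

Run:
```python
from slide import *
bot.servo_line([.48,.30,.30],q(DS),velocity=.25); bot.dwell(.1)
c=vision.read_camera("wrist"); save("w13a",c["frame"])
ctr=np.array([.5743,.3231]); ax=np.array([np.cos(.038),np.sin(.038)])
slide(ctr+.012*ax,.103)
bot.servo_line([.46,.31,.30],velocity=.2); print(st())
c=vision.read_camera("wrist"); save("w13",c["frame"]); np.savez("w13.npz",**c)
```

```text
contact z 0.06840000000000006 f 14.658758706971492
1 [ 0.  -0.2  9.8] 0.0684
2 [ 0.9 -0.   9.6] 0.0684
3 [1.7 0.6 9.6] 0.0684
4 [ 0.1 -0.1  9.6] 0.0684
5 [ 2.1 -0.1  9.8] 0.0684
6 [ 1.7 -0.3 10.1] 0.0684
7 [1.1 0.5 9.7] 0.0684
8 [ 1.6  0.3 10. ] 0.0684
9 [ 1.5  0.9 11. ] 0.0684
10 [ 1.9  0.9 11.3] 0.0684
11 [ 1.4  0.9 10.1] 0.0684
12 [ 1.7  1.3 10. ] 0.0684
13 [ 1.5  1.3 10. ] 0.0684
t=70.3 pos=[0.4595 0.3096 0.2987] F=[-0.  -0.1 -1.1] w=0.0002 J=[ 0.59  0.2   1.73 -0.    1.22  2.1 ]
```

View pics/w13.png

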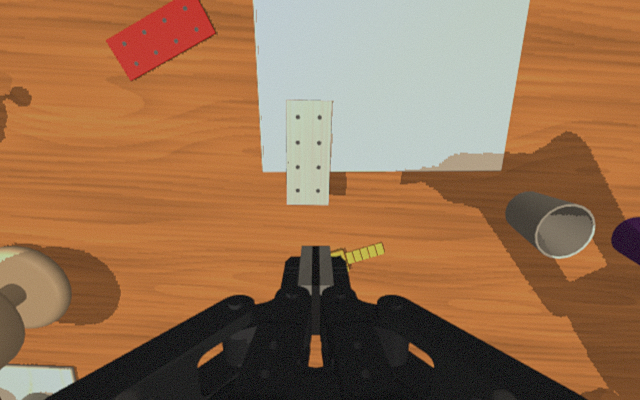

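Run:
```python
from vis import *
c=dict(np.load("w13.npz"))
P=cast(c,[(286.5,100),(332.5,100),(328.5,204.5),(287,204)],.053)[:,:2]; print(P.tolist())
d=np.array([(297.5,117),(319.5,117),(297.5,142.5),(319,142.5),(297.5,167),(318.5,167),(297.5,190),(318,190)])
Q=cast(c,d,.053)[:,:2]; a=Q[:2].mean(0)-Q[6:].mean(0); print("ctr",Q.mean(0),"yaw",np.arctan2(a[1],a[0]))
print("edge",cast(c,[(263,172),(500,170)],.05)[:,:2].tolist())
```

```text
[[0.531639441889838, 0.344749721730624], [0.5344371167128947, 0.295004452713708], [0.4151548404766675, 0.29116996620188357], [0.4130213143161825, 0.3406496416929679]]
ctr [0.4733 0.3184] yaw 0.03933178145188147
edge [[0.4497605071239019, 0.3699831411455422], [0.46757166903276476, 0.09438311077535061]]
```

Run:
```python
from pick import *
ctr=np.array([.4733,.3184]); y=.039
pick(ctr-.042*np.array([np.cos(y),np.sin(y)]),y)
c=vision.read_camera("wrist"); save("w14",c["frame"]); np.savez("w14.npz",**c)
```

```text
t=73.0 pos=[0.4317 0.317  0.057 ] F=[-0.6  0.7  0.1] w=0.0679 J=[ 0.63  0.48  1.96 -0.    0.7   2.16]
t=73.5 pos=[0.4316 0.317  0.0569] F=[-1.2 -0.5  5.9] w=0.0479 J=[ 0.63  0.48  1.96 -0.    0.7   2.16]
t=75.1 pos=[0.431  0.3165 0.1758] F=[ 0.2  0.6 -0.9] w=0.0479 J=[0.63 0.3  1.89 0.   0.95 2.16]
```

View pics/w14.png

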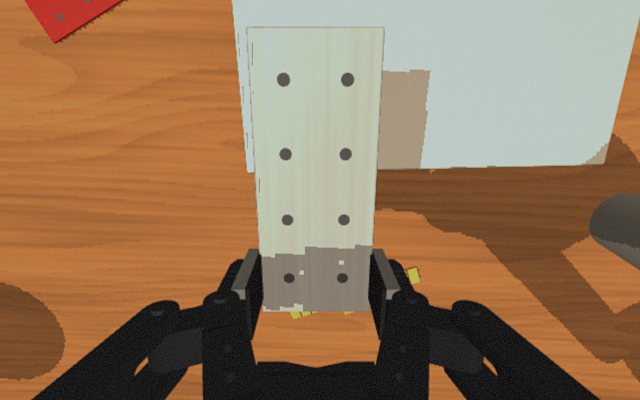

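Plate B is held the same way. I'll carry it over and check the case and plate A before lowering.

Run:
```python
from place import *
t=c2w(-.038,.0565-.0428); print(t)
bot.servo_line([*t,.20],q(DP),velocity=.2); print(st())
c=vision.read_camera("wrist"); save("w15",c["frame"]); np.savez("w15.npz",**c)
save("s15",vision.read_camera("side")["frame"][160:380,280:500],2.5)
```

```text
[ 0.5596 -0.2342]
t=78.2 pos=[ 0.5596 -0.2338  0.2   ] F=[ 0.6 -0.6 -0.6] w=0.0476 J=[-0.4   0.37  1.72  0.    1.05 -0.33]
```

View pics/w15.png

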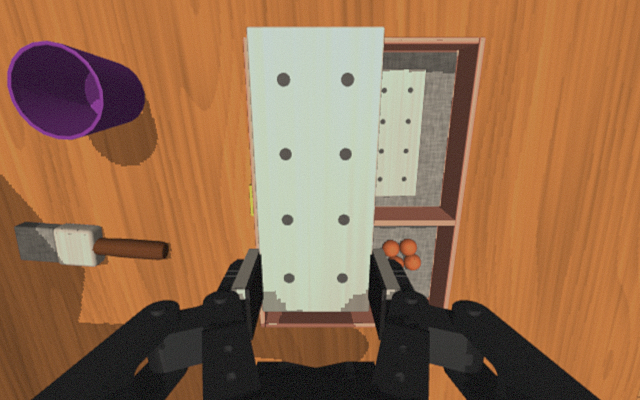

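View pics/s15.png

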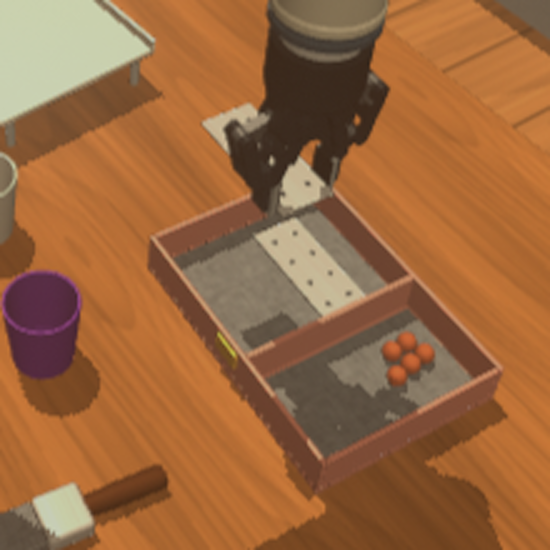

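Run:
```python
from vis import *
from place import *
c=dict(np.load("w15.npz")); r=np.array([[np.cos(CY),-np.sin(CY)],[np.sin(CY),np.cos(CY)]])
P=cast(c,[(411,90),(408,121),(405.5,151),(403.5,180)],.008)[:,:2]
print("right dots in case frame",((P-CC)@r).round(4).tolist())
print("corner",(cast(c,[(485,38)],.045)[:,:2]-CC)@r)
```

```text
right dots in case frame [[0.0505, 0.0971], [0.0501, 0.0694], [0.05, 0.041], [0.0504, 0.0121]]
corner [[0.0943 0.1346]]
```

The case is unmoved, and plate A is at its planned spot (x = +38 mm in the case frame). I'll lower plate B.

Run:
```python
from place import *
t=c2w(-.038,.0565-.0428)
lower_release(t,zhi=.024)
bot.servo_line([*t,.30],q(DP),velocity=.2)
bot.reach([.45,.05,.36],q(down(-np.pi/2))); print(st())
for n in("side","scene","wrist"):
    c=vision.read_camera(n); save(n+"16",c["frame"]); np.savez(n+"16.npz",**c)
    if n=="side": save("s16c",c["frame"][160:380,230:500],2.5)
```

```text
at zhi [ 0.5  0.3 -0.8]
z 0.018999999999999996 [-2.   0.2  5.1]
t=82.7 pos=[ 0.5596 -0.2342  0.0198] F=[-0.2 -0.4  0.1] w=0.0604 J=[-0.4   0.62  1.81 -0.    0.71 -0.33]
t=86.8 pos=[0.4501 0.0498 0.3596] F=[-0.9  0.1  0.3] w=0.0599 J=[ 0.11 -0.02  1.84 -0.    1.33  1.68]
```

View pics/s16c.png

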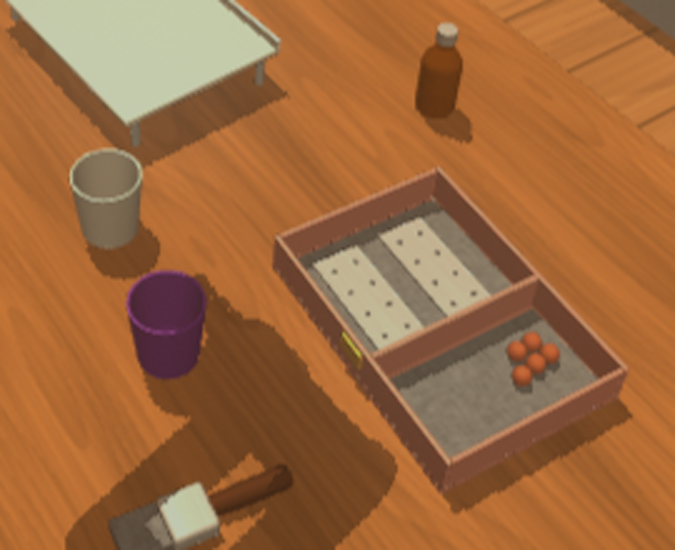

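View pics/scene16.png

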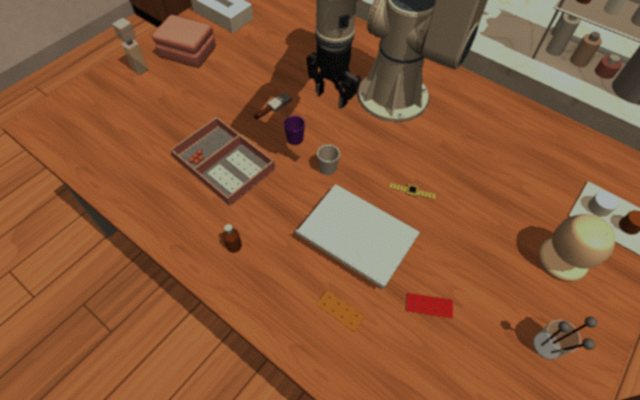

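View pics/wrist16.png

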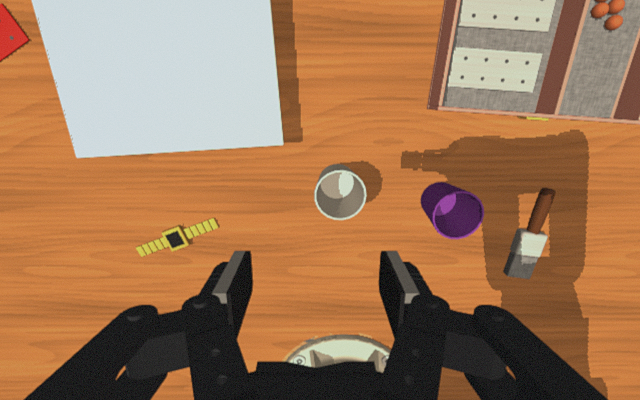

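The job looks done. Both plates lie flat, all 5 beads are in the narrow compartment, the shelf is empty and the bystanders sit at their first pixels. The cup is upright but has been nudged a few centimetres from where I set it down; I'll check it before handing in.

Run:
```python
from rob import *
from vis import *
c=dict(np.load("wrist16.npz")); e,p,h=cuprim(c,(340,195)); print("cup outline",e,p)
for n,(s0,s1) in {"scene":("scene0","scene16"),"side":("side0","side16")}.items():
    a=cv2.imread(f"pics/{s0}.png").astype(int);b=cv2.imread(f"pics/{s1}.png").astype(int); d=np.abs(a-b).sum(2)
    R_={"scene":dict(scent=(218,222,246,252),watch=(388,180,438,200),brush=(252,92,294,120)),"side":dict(scent=(395,168,418,208),watch=(178,190,220,218),brush=(272,345,350,388))}[n]
    for k,(u0,v0,u1,v1) in R_.items(): print(n,k,"mean diff",d[v0:v1,u0:u1].mean().round(1))
from workcell import hand_in
hand_in(); print(st())
```

```text
cup outline ((339.30938720703125, 192.59002685546875), (52.16428756713867, 55.318153381347656), 162.7536163330078) [0.4085 0.0185 0.075 ]
scene scent mean diff 6.1
scene watch mean diff 5.7
scene brush mean diff 79.4
side scent mean diff 1.4
side watch mean diff 1.5
side brush mean diff 66.6
the job is handed in; nothing more can be done
the job is handed in; nothing more can be done
```

I packed the case and handed the job in at about 87 s on the robot's clock. No verdict is reported back.

- **Beads:** I tipped the white cup over the narrow compartment. All 5 beads counted in the cup beforehand lie there in the last side view.
- **Cup:** I stood it back on the table empty and upright. Later it turned up about 5 cm away, near (0.41, 0.02). The arm was not near it at any point I know of, so it was probably the announced knock. It is still upright, so I left it there.
- **Plates:** There were two plates. I slid each out until it overhung the shelf edge by 35–40 mm. I gripped that end across its 50 mm width from above, rather than pinching its top and bottom faces. Both lie flat side by side in the wide compartment. The first measured within 2 mm of its target; I checked the second by eye only.

**Last checks:**
- **Case and shelf:** The case was upright and unmoved just before the second plate went in, and looks the same in the last pictures. The shelf is empty.
- **Scent bottle and watch:** Both match the first images.
- **Brush:** The pixel comparison disagreed (mean difference about 67–79). In the pictures the arm's shadow now falls across it and it looks to be in the same place. I did not measure its position again.

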